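Unload the covered cooling rack and fill candle tins with ejected wax refills

ROBOT

A 6-joint arm with a two-finger parallel gripper is mounted at the origin on the work surface. World frame = base frame: x ahead of the robot, y to its left, z up, the work surface at z = 0. Lengths are in m, angles in rad, forces in N, time in s.
With the tool pointing down it reaches from about 0.3 to 0.875 m from the base axis. Payload 6.4 kg.
Tool frame: the origin (TCP) lies at the very end of the fingers, on their centre line; the grasp point (between the pads) lies 19 mm behind it (ctrl.grip_point_offset is the z of the grasp point in the tool frame, in m); z points along the fingers, y is the direction in which the jaws open and shut (so a half turn about z gives the same grasp; the last joint's range is limited). The gripper opens to 85 mm and grips with 20 to 120 N. Pads are 22 mm wide; open, the fingers measure 114 mm over their backs; the gripper's body (76 mm by 85 mm) begins 54 mm behind the grasp point. The pads swing forward as they close: fully open they stand 13 mm farther back than shut.
Start: joints at [0.987, 0.181, 1.607, -0, 1.354, -0.206], TCP at [0.212, 0.534, 0.203] pointing down, gripper open.
Joint ranges: [-2.99, 2.99], [-0.89, 2.07], [0.3, 2.58], [-1.14, 4.28], [0, 2.63], [-3.12, 3.12]. Speed limits (rad/s): [2.57, 2.57, 3.01, 3.14, 3.14, 3.14].

INTERFACE

Orientations are given as a unit quaternion [w, x, y, z].
In Python, from bench import status, cams, ctrl gives the robot as it stands.
- The arm moves only by the shell command python3 -m handwheel 'ROWS'. ROWS is JSON, a list of rows, each an object with "grip": the finger opening in cm, from 0 to 8.54; "linear": the shift along the tool's x, y, z in cm, a list of three; "rotation": the turn, a rotation vector about the tool's x, y, z in degrees, a list of three. A call has 1 to 12 rows; each row is the pose to reach, as a shift and turn from the pose commanded when the call began, along the tool's axes at that moment; what a row does not reach only later rows make up. A row lasts 1/12 s, in which the tool goes at most 41.7 mm and 7.16 degrees, less where a joint would pass 70% of its speed; a pose out of reach is approached as far as the arm can. A call with a gripper value outside its range is refused whole. The fingers move at their own pace and stop on an object; the grip force is fixed at half the most. Time passes only in rows, so rows that repeat a pose let the fingers close. It gives the time, the measured TCP pose, the force and the opening at its end, in the units of the state.
- status.get_obs(): the state, without advancing time (a new reading comes with each control period).
- cams.camera(name): name is "side" or "top"; returns the picture (420x560x3 uint8, red, green, blue); there is no depth.
- cams.camera_info(name): a dict with "fovy" (degrees; the focal length in pixels is half the picture's height over the tangent of half this angle, whatever the lens; pixels are square), "cx", "cy" (the principal point, pixels), "world_from_camera" (4x4, takes a point from camera to world coordinates). Camera axes: x right, y down, z forward; pixel columns grow to the right and rows downward; lengths in m; the calibration is good to about 2 mm. A picture is of the moment at which its call begins. camera_info takes no time and is no camera call.
- ctrl.hand_in(): hands the job in, once; it reports no verdict.
The state is a dict: "time_s": time; "q": joint angles; "dq": joint speeds; "joint_efforts": joint torques, N m; "eef_pos": TCP position; "eef_rot": TCP orientation; "wrist_force": force on the tool from outside, world axes, zero at the start; "torque": the same for the moment, N m; "opening": opening from 0.0 (shut) to 1.0 (fully open).
Only numpy, scipy, OpenCV 4.12 (cv2) and the standard library are available. Lean on these libraries where they do the work, as an engineer would, in place of code of your own. Each camera call takes 0.05 s, during which the arm holds its last target.

TASK

Pull the three square tins out of the covered cooling rack by their handles and stand them flat on the black oven tray, inside its rim. Press the mould's ejector lever down so the wax refills rise, and set each refill flat in the bottom of a tin of its own (there may be fewer refills than tins; a spare tin stays empty). Leave the cans and the mug where they are.

Things in the scene. Friction and masses are not known exactly. Their poses are not given: they have to be found in the camera images.
- rack: covered cooling rack, fixed: grey sheet walls under an aluminium roof, 236 mm wide (y), 78 mm deep (x), 36 mm high. It has no floor: tins stand on the bench inside. Three side-by-side bays, each 68 mm wide and 30 mm high inside, centred at y = -76, 0 and +76 mm in the rack's frame, open only on the rack's -x side (towards the robot); front edge at x = -36 mm, back wall inside at x = +36 mm. Origin: centre of the footprint, on the bench.
- tray: black steel oven tray, fixed, 170 (x) by 260 (y) mm, floor 4 mm thick, rim 12 mm high over the bench (8 mm over the tray floor) and 4 mm thick. Origin: centre of its underside, on the bench.
- mould: aluminium refill mould, fixed, 80 (x) by 180 (y) by 50 (z) mm, with three round pockets of 43 mm diameter at y = -58, 0 and +58 mm on its centre line; a seated refill's top lies about 1 mm below the block's top. The ejector lever sticks out of its -x side. Origin: centre of its underside, on the bench.
- ejector (a joint): ejector lever of the mould: 0 rad as found (pointing up and out, refills down), 0.6 rad pressed right down (refills raised 18 mm in proportion to the angle, so that they stand about 17 mm out of the block). It takes about 6 N on its end, and stays where it is left.
- lever_pad (a point): top centre of the round rubber pad, 26 mm across, on the end of the ejector lever, some 119 mm in front (-x) of the mould's centre; it starts 63 mm over the bench and goes down to about 19 mm, on an arc of 75 mm radius about an axle along the mould's y axis at the mould's x = -47 mm, z = 36 mm.
- tin1: square shallow steel tin, 64 by 64 mm, 22 mm high, walls and floor 2 mm (inside 60 by 60 mm, open on top), about 90 g, with one stub handle along its -x axis: 10 mm wide (y), 12 mm high (z = 10 to 22 mm), reaching from x = -31 to x = -73 mm. At the start it stands in a rack bay under the roof with its handle sticking out of the opening. Origin: centre of the tin's underside; z up.
- tin2: square shallow steel tin, 64 by 64 mm, 22 mm high, walls and floor 2 mm (inside 60 by 60 mm, open on top), about 90 g, with one stub handle along its -x axis: 10 mm wide (y), 12 mm high (z = 10 to 22 mm), reaching from x = -31 to x = -73 mm. At the start it stands in a rack bay under the roof with its handle sticking out of the opening. Origin: centre of the tin's underside; z up.
- tin3: square shallow steel tin, 64 by 64 mm, 22 mm high, walls and floor 2 mm (inside 60 by 60 mm, open on top), about 90 g, with one stub handle along its -x axis: 10 mm wide (y), 12 mm high (z = 10 to 22 mm), reaching from x = -31 to x = -73 mm. At the start it stands in a rack bay under the roof with its handle sticking out of the opening. Origin: centre of the tin's underside; z up.
- refill1: round cream wax refill, 40 mm diameter, 30 mm high, about 35 g, with a short wick on one end (look only). Starts seated in a pocket of the mould, its bottom 19 mm over the bench. Origin: its centre; z along its axis. May be absent.
- refill2: round cream wax refill, 40 mm diameter, 30 mm high, about 35 g, with a short wick on one end (look only). Starts seated in a pocket of the mould, its bottom 19 mm over the bench. Origin: its centre; z along its axis. May be absent.
- refill3: round cream wax refill, 40 mm diameter, 30 mm high, about 35 g, with a short wick on one end (look only). Starts seated in a pocket of the mould, its bottom 19 mm over the bench. Origin: its centre; z along its axis. May be absent.
- can_a: bystander: steel can filled with card strips, 74 mm diameter, 85 mm high. Origin: centre of its underside.
- can_b: bystander: steel can filled with card strips, 66 mm diameter, 70 mm high. Origin: centre of its underside.
- jug: bystander: steel mug, 80 mm diameter, 80 mm high. Origin: centre of its underside.
Not all that is in view belongs to the job. Leave any brown, green or orange look-alike of the refill3 alone.

How it is judged:
At the end, for the whole second after the job is handed in: Every tin stands on the tray's floor inside its rim (upright within 0.08 rad, at rest); every refill that is present lies flat (within 0.12 rad, either end up) on the floor of a tin of its own, centre within 17 mm of the tin's centre, at rest (x of tin1 in the frame of tray between -0.062 and 0.062 m and y of tin1 in the frame of tray between -0.107 and 0.107 m and z of tin1 in the frame of tray between 0.001 and 0.008 m and angle between each of tin1, tin2, tin3's own z axis and vertical below 0.08 rad and linear speed of each of tin1, tin2, tin3, refill1, refill2, refill3 below 0.02 m/s and x of tin2 in the frame of tray between -0.062 and 0.062 m and y of tin2 in the frame of tray between -0.107 and 0.107 m and z of tin2 in the frame of tray between 0.001 and 0.008 m and x of tin3 in the frame of tray between -0.062 and 0.062 m and y of tin3 in the frame of tray between -0.107 and 0.107 m and z of tin3 in the frame of tray between 0.001 and 0.008 m and ((horizontal distance between refill1 and tin1 below 0.017 m and z of refill1 in the frame of tin1 between 0.012 and 0.0195 m and angle between the z axis of refill1 and the z axis of tin1, either way round below 0.12 rad) or (horizontal distance between refill1 and tin2 below 0.017 m and z of refill1 in the frame of tin2 between 0.012 and 0.0195 m and angle between the z axis of refill1 and the z axis of tin2, either way round below 0.12 rad) or (horizontal distance between refill1 and tin3 below 0.017 m and z of refill1 in the frame of tin3 between 0.012 and 0.0195 m and angle between the z axis of refill1 and the z axis of tin3, either way round below 0.12 rad)) and ((horizontal distance between refill2 and tin1 below 0.017 m and z of refill2 in the frame of tin1 between 0.012 and 0.0195 m and angle between the z axis of refill2 and the z axis of tin1, either way round below 0.12 rad) or (horizontal distance between refill2 and tin2 below 0.017 m and z of refill2 in the frame of tin2 between 0.012 and 0.0195 m and angle between the z axis of refill2 and the z axis of tin2, either way round below 0.12 rad) or (horizontal distance between refill2 and tin3 below 0.017 m and z of refill2 in the frame of tin3 between 0.012 and 0.0195 m and angle between the z axis of refill2 and the z axis of tin3, either way round below 0.12 rad)) and ((horizontal distance between refill3 and tin1 below 0.017 m and z of refill3 in the frame of tin1 between 0.012 and 0.0195 m and angle between the z axis of refill3 and the z axis of tin1, either way round below 0.12 rad) or (horizontal distance between refill3 and tin2 below 0.017 m and z of refill3 in the frame of tin2 between 0.012 and 0.0195 m and angle between the z axis of refill3 and the z axis of tin2, either way round below 0.12 rad) or (horizontal distance between refill3 and tin3 below 0.017 m and z of refill3 in the frame of tin3 between 0.012 and 0.0195 m and angle between the z axis of refill3 and the z axis of tin3, either way round below 0.12 rad))); the robot touches nothing.
It fails at once if a can or the mug is moved by more than 40 mm (distance of any of can_a, can_b, jug from where it was at the start of the episode above 0.04 m).
Of refill1, refill2, refill3 only 2 to 3 are there at a start; the rules pass over those that are not, and their reading is None.
At some moment in a run one of tin1, tin2, tin3 may be knocked a few centimetres aside while the robot is not near it.
Once in a run the grip may slacken for a moment while it holds something.
It also fails if it takes over 210 s, if anything falls off the work surface, if the arm or the gripper's body presses on something with over 40 N, if the wrist force passes 120 N, or if a joint passes its speed limit or range.

## Working session

There is one attempt and no reset: what is moved stays moved. The work goes in short steps, Python scripts to look and compute and a shell command to move; the robot and the scene stay as the last step left them, time stands still between calls to the robot, and variables do not carry over. Pictures are saved under pics/ and viewed, and the job is handed in when it is done.

```bash
ls; mkdir -p pics
python3 - <<'E'
from bench import status,cams,ctrl
import cv2
print(status.get_obs())
for n in("side","top"):
    i=cams.camera_info(n);print(n,i)
    cv2.imwrite(f"pics/{n}0.png",cams.camera(n)[:,:,::-1])
print(ctrl.grip_point_offset)
E
```

```text
pics
{'time_s': 0.0, 'q': array([ 9.86730122e-01,  1.81525709e-01,  1.60798736e+00,  1.48873051e-05,
        1.35380810e+00, -2.06310846e-01]), 'dq': array([ 1.01166904e-03, -1.06246582e-03, -2.38638073e-04,  1.30343061e-03,
       -2.81346868e-04, -5.94699859e-05]), 'joint_efforts': array([-3.16303940e-04, -4.44860387e+01, -3.51343524e+01, -4.52304466e-04,
        9.01541964e-03, -3.90405148e-05]), 'eef_pos': array([0.2117321 , 0.53396218, 0.2019028 ]), 'eef_rot': array([-3.39432075e-04,  1.87758163e-01,  9.82214908e-01, -7.94847927e-04]), 'wrist_force': array([ 0.14668077,  0.30393261, -0.65456531]), 'torque': array([ 0.03138135, -0.01739292,  0.04559589]), 'opening': 0.9997544266903594}
side {'fovy': 45.48808234455255, 'cx': 281.59601391730575, 'cy': 212.88277540950267, 'world_from_camera': array([[ 0.86563431, -0.34803702,  0.35992705,  0.16435248],
       [-0.50025944, -0.63057578,  0.59339252, -0.70416588],
       [ 0.02043872, -0.69371782, -0.71995683,  0.9261166 ],
       [ 0.        ,  0.        ,  0.        ,  1.        ]])}
top {'fovy': 44.775815696240755, 'cx': 282.1250032238793, 'cy': 211.06280175711456, 'world_from_camera': array([[-0.01044934, -0.99640435,  0.08407842,  0.46249563],
       [-0.99986188,  0.00932473, -0.01375738,  0.00156165],
       [ 0.0129239 , -0.08421057, -0.99636417,  1.39532518],
       [ 0.        ,  0.        ,  0.        ,  1.        ]])}
-0.0187
```

View pics/side0.png

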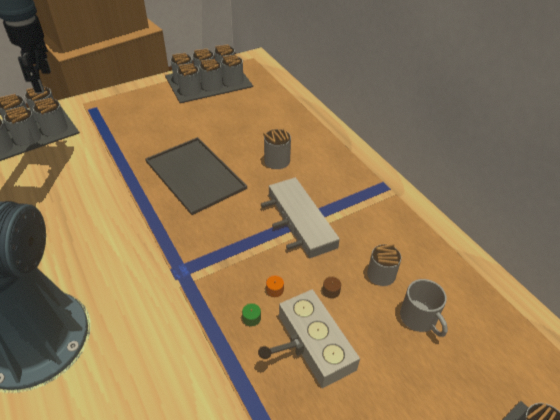

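View pics/top0.png

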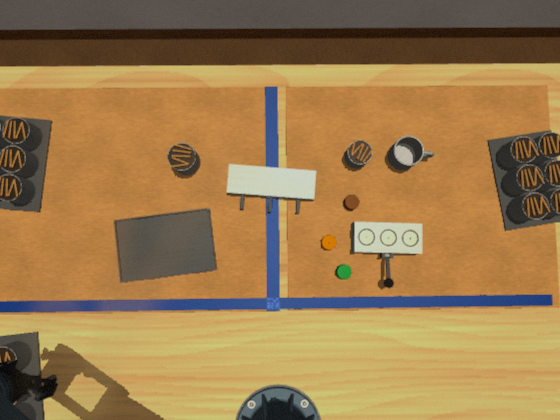

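```bash
cat > h.py <<'E'
import numpy as np,cv2
from bench import status,cams,ctrl
def cam(n):
    i=cams.camera_info(n);f=210/np.tan(np.radians(i['fovy'])/2)
    return f,i['cx'],i['cy'],np.array(i['world_from_camera'])
def ray(n,u,v):
    f,cx,cy,T=cam(n);d=T[:3,:3]@np.array([(u-cx)/f,(v-cy)/f,1.]);return T[:3,3],d/np.linalg.norm(d)
def onplane(n,u,v,z):
    o,d=ray(n,u,v);return o+d*(z-o[2])/d[2]
def proj(n,p):
    f,cx,cy,T=cam(n);c=T[:3,:3].T@(np.array(p)-T[:3,3]);return np.array([f*c[0]/c[2]+cx,f*c[1]/c[2]+cy])
def tri(uv1,uv2):
    (o1,d1),(o2,d2)=ray("top",*uv1),ray("side",*uv2)
    A=np.stack([d1,-d2],1);s=np.linalg.lstsq(A,o2-o1,rcond=None)[0]
    p,q=o1+s[0]*d1,o2+s[1]*d2;return (p+q)/2,np.linalg.norm(p-q)
def snap(n,tag):
    im=cams.camera(n);cv2.imwrite(f"pics/{n}_{tag}.png",im[:,:,::-1]);return im
def crop(path,out,x0,y0,x1,y1,s):
    im=cv2.imread(path)[y0:y1,x0:x1];cv2.imwrite(out,cv2.resize(im,None,fx=s,fy=s,interpolation=cv2.INTER_CUBIC))
E
python3 - <<'E'
from h import *
crop("pics/top0.png","pics/c1.png",220,155,325,220,7)
crop("pics/top0.png","pics/c2.png",320,190,430,295,5)
crop("pics/side0.png","pics/c3.png",250,170,350,260,6)
crop("pics/side0.png","pics/c4.png",240,265,370,390,4)
E
```

```text
(no output)
```

View pics/c1.png

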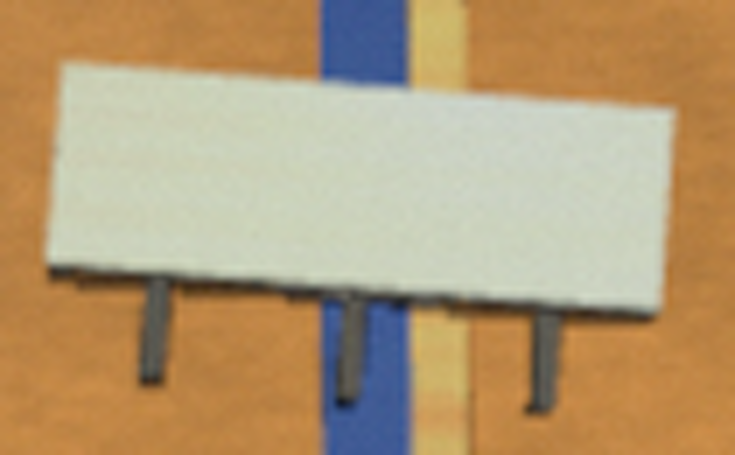

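View pics/c2.png

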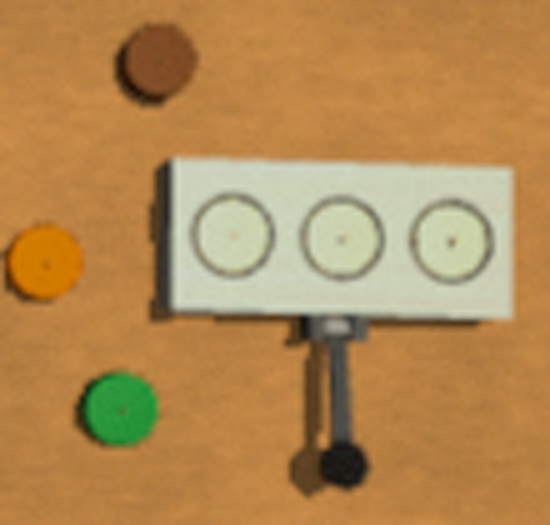

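View pics/c3.png

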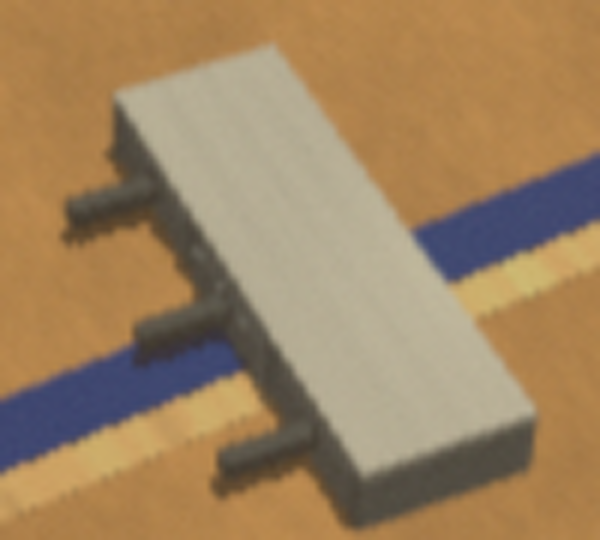

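View pics/c4.png

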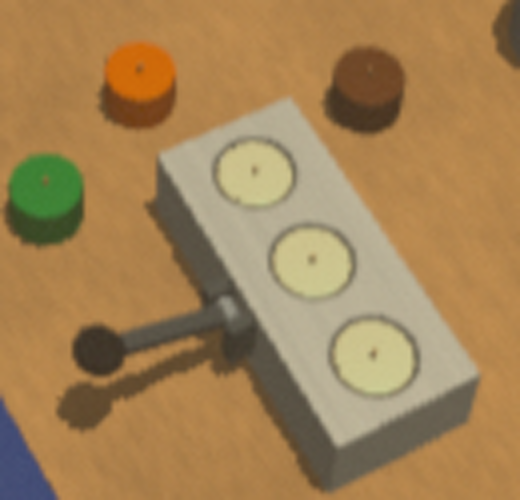

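```bash
cat >> h.py <<'E'
C=lambda x0,y0,s:(lambda x,y:((x+.5)/s-.5+x0,(y+.5)/s-.5+y0))
E
python3 - <<'E'
from h import *
t1=C(220,155,7);t2=C(320,190,5);s3=C(250,170,6);s4=C(240,265,4)
L={'rackFL':(t1(47,264),s3(115,95)),'rackBL':(t1(62,62),s3(274,45)),'rackBR':(t1(676,108),s3(535,413)),'rackFR':(t1(660,312),s3(360,474)),
'h_l':(t1(151,380),s3(72,208)),'h_m':(t1(347,402),s3(140,335)),'h_r':(t1(540,408),s3(224,462)),
'mBL':(t2(172,158),s4(290,99)),'mFL':(t2(170,315),s4(160,155)),'mBR':(t2(513,168),s4(479,375)),'mFR':(t2(512,318),s4(338,445)),
'r1':(t2(233,235),s4(255,172)),'r2':(t2(342,238),s4(312,260)),'r3':(t2(452,241),s4(374,355)),'pad':(t2(344,464),s4(98,349)),
'green':(t2(120,409),s4(46,192)),'orange':(t2(45,262),s4(140,72)),'brown':(t2(159,60),s4(369,76))}
P={}
for k,(a,b) in L.items():
    p,e=tri(a,b);P[k]=p;print(k,p.round(4),round(e,4))
for r,w in(('rack',.036),('m',.05)):
    q=[onplane('top',*L[r+c][0],w) for c in('FL','BL','BR','FR')]
    q2=[onplane('side',*L[r+c][1],w) for c in('FL','BL','BR','FR')]
    for Q in(q,q2,[P[r+c] for c in('FL','BL','BR','FR')]):
        Q=np.array(Q);v=Q[0]+Q[1]-Q[2]-Q[3];print(r,Q.mean(0).round(4),'yaw',np.degrees(np.arctan2(-v[0],v[1])).round(2),[np.linalg.norm(Q[i]-Q[(i+1)%4]).round(4) for i in range(4)])
for n in('top','side'):
    print(n,{k:onplane(n,*L[k][n=='side'],z)[:2].round(4) for k,z in dict(r1=.049,r2=.049,r3=.049,pad=.063,h_l=.022,h_m=.022,h_r=.022).items()})
crop("pics/top0.png","pics/c5.png",105,200,225,290,6)
crop("pics/side0.png","pics/c6.png",140,130,255,220,6)
E
```

```text
rackFL [0.6294 0.1318 0.0359] 0.0007
rackBL [0.7072 0.1262 0.0359] 0.0003
rackBR [ 0.6862 -0.1094  0.0371] 0.0025
rackFR [ 0.608  -0.1024  0.0378] 0.0006
h_l [0.5863 0.0929 0.0215] 0.0019
h_m [0.5772 0.0174 0.0186] 0.0017
h_r [ 0.5738 -0.0572  0.0175] 0.0007
mBL [ 0.5473 -0.2074  0.0481] 0.0003
mFL [ 0.4663 -0.205   0.0511] 0.0043
mBR [ 0.5396 -0.3876  0.0512] 0.0013
mFR [ 0.4608 -0.3843  0.0525] 0.0003
r1 [ 0.5061 -0.2384  0.0505] 0.0003
r2 [ 0.5038 -0.296   0.0507] 0.0005
r3 [ 0.5016 -0.3541  0.0511] 0.0006
pad [ 0.3857 -0.2914  0.061 ] 0.001
green [ 0.4145 -0.1804  0.0228] 0.0
orange [ 0.4934 -0.141   0.0286] 0.0001
brown [ 0.6017 -0.2046  0.0287] 0.0001
rack [0.6581 0.0113 0.036 ] yaw -4.91 [np.float64(0.0784), np.float64(0.237), np.float64(0.0793), np.float64(0.2356)]
rack [0.6578 0.0121 0.036 ] yaw -5.2 [np.float64(0.0775), np.float64(0.2353), np.float64(0.0773), np.float64(0.2337)]
rack [0.6577 0.0115 0.0367] yaw -5.16 [np.float64(0.078), np.float64(0.2365), np.float64(0.0784), np.float64(0.2352)]
m [ 0.5032 -0.2962  0.05  ] yaw -1.66 [np.float64(0.0829), np.float64(0.1813), np.float64(0.0793), np.float64(0.1809)]
m [ 0.504  -0.2959  0.05  ] yaw -2.24 [np.float64(0.0777), np.float64(0.1786), np.float64(0.0781), np.float64(0.1782)]
m [ 0.5035 -0.296   0.0507] yaw -2.1 [np.float64(0.0811), np.float64(0.1804), np.float64(0.0789), np.float64(0.1794)]
top {'r1': array([ 0.5062, -0.2387]), 'r2': array([ 0.5041, -0.2965]), 'r3': array([ 0.5019, -0.3548]), 'pad': array([ 0.3863, -0.2911]), 'h_l': array([0.5854, 0.0933]), 'h_m': array([0.5762, 0.0177]), 'h_r': array([ 0.5731, -0.0568])}
side {'r1': array([ 0.5066, -0.2375]), 'r2': array([ 0.5043, -0.2951]), 'r3': array([ 0.5021, -0.3532]), 'pad': array([ 0.3847, -0.2922]), 'h_l': array([0.587 , 0.0921]), 'h_m': array([0.5764, 0.0144]), 'h_r': array([ 0.5722, -0.0605])}
```

View pics/c5.png

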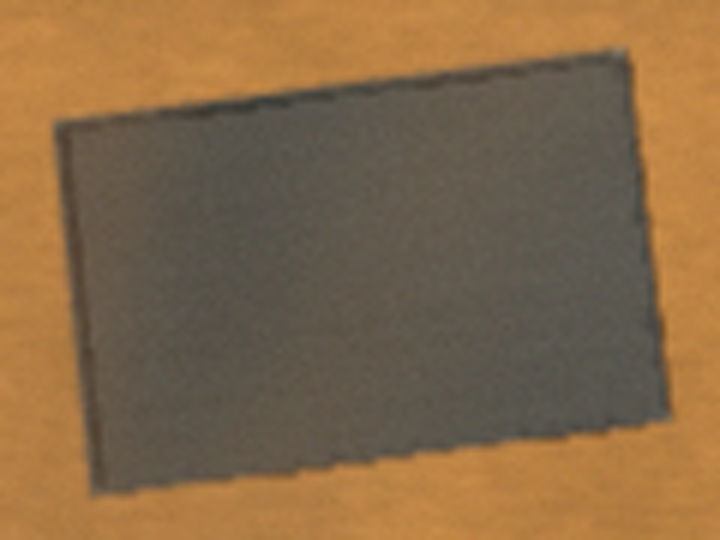

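View pics/c6.png

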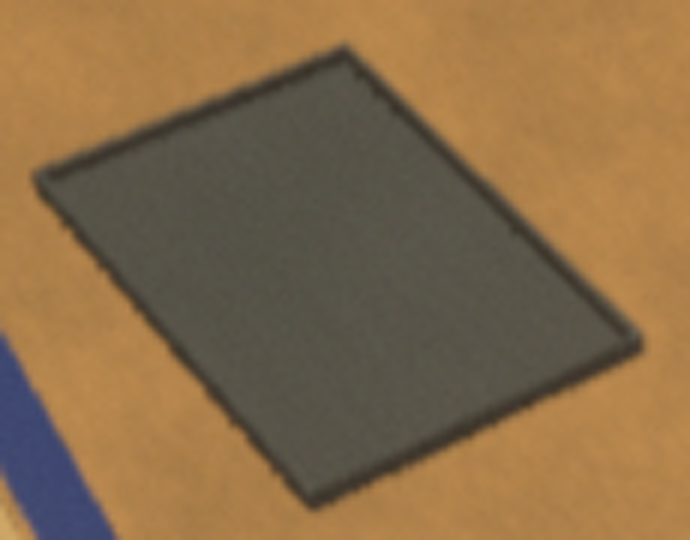

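Run:
```python
from h import *
t=C(105,200,6);s=C(140,130,6)
L={'FL':(t(96,492),s(38,178)),'BL':(t(57,122),s(345,47)),'BR':(t(628,48),s(640,343)),'FR':(t(669,419),s(312,503))}
Q=[];T=[];S=[]
for k,(a,b) in L.items():
    p,e=tri(a,b);Q.append(p);T.append(onplane('top',*a,.012));S.append(onplane('side',*b,.012));print(k,p.round(4),round(e,4))
for Q in(Q,T,S):
    Q=np.array(Q);v=Q[0]+Q[1]-Q[2]-Q[3];print(Q.mean(0).round(4),'yaw',np.degrees(np.arctan2(-v[0],v[1])).round(2),[np.linalg.norm(Q[i]-Q[(i+1)%4]).round(4) for i in range(4)])
# handles: base points visible near roof edge, z=22
t1=C(220,155,7)
for n,e,b in(('l',(152,381),(160,282)),('m',(347,402),(352,300)),('r',(540,410),(546,318))):
    E_,B=onplane('top',*t1(*e),.022),onplane('top',*t1(*b),.022);d=B-E_
    print(n,E_.round(4),'yaw',np.degrees(np.arctan2(d[1],d[0])).round(1),'len',np.linalg.norm(d).round(4))
```

```text
FL [0.3936 0.4187 0.0081] 0.0004
BL [0.5588 0.4384 0.0109] 0.0014
BR [0.5899 0.1815 0.0084] 0.0022
FR [0.4232 0.1625 0.0065] 0.0003
[0.4914 0.3003 0.0085] yaw 6.75 [np.float64(0.1665), np.float64(0.2588), np.float64(0.1678), np.float64(0.2578)]
[0.4917 0.2995 0.012 ] yaw 6.76 [np.float64(0.1671), np.float64(0.2591), np.float64(0.1684), np.float64(0.2573)]
[0.4899 0.2967 0.012 ] yaw 6.49 [np.float64(0.1666), np.float64(0.2605), np.float64(0.1668), np.float64(0.2581)]
l [0.585  0.0929 0.022 ] yaw -4.8 len 0.0386
m [0.5762 0.0177 0.022 ] yaw -3.3 len 0.0397
r [ 0.5724 -0.0568  0.022 ] yaw -4.5 len 0.0358
```

```bash
cat >> h.py <<'E'
from scipy.spatial.transform import Rotation as R
def cur():
    o=status.get_obs();q=o['eef_rot'];return np.array(o['eef_pos']),R.from_quat([q[1],q[2],q[3],q[0]]),o
def go(pos,yaw):
    "yaw: deg of the tool x axis in world, tool down"
    p,r,o=cur();a=np.radians(yaw)
    X=np.array([np.cos(a),np.sin(a),0]);Z=np.array([0,0,-1.]);t=R.from_matrix(np.stack([X,np.cross(Z,X),Z],1))
    print('lin cm',(100*r.inv().apply(np.array(pos)-p)).round(2),'rot deg',np.degrees((r.inv()*t).as_rotvec()).round(1))
def st():
    p,r,o=cur();x=r.apply([1,0,0]);print('t',round(o['time_s'],2),'tcp',p.round(4),'yaw',np.degrees(np.arctan2(x[1],x[0])).round(1),'tilt',np.degrees(np.arccos(-r.apply([0,0,1])[2])).round(2),'F',np.round(o['wrist_force'],1),'open',round(o['opening'],3))
E
python3 - <<'E'
from h import *
st()
u=np.array([.996,-.0889,0])
for n,e in(('l',(.5858,.0935)),('m',(.577,.018)),('r',(.5735,-.057))):
    p=np.array([*e,0.005])+u*.015;print(n,p.round(4))
p=np.array([.5858,.0935,0])+u*.015
go([p[0],p[1],.1],175)
E
```

```text
t 0.1 tcp [0.2118 0.534  0.202 ] yaw 158.4 tilt 0.09 F [-0.9  0.6 -0.1] open 1.0
l [0.6007 0.0922 0.005 ]
m [0.5919 0.0167 0.005 ]
r [ 0.5884 -0.0583  0.005 ]
lin cm [-52.46 -26.7   10.22] rot deg [ -0.1  -0.  -16.6]
```

```bash
python3 -m handwheel '[{"grip":4.5,"linear":[-35,-18,4],"rotation":[0,0,-16.6]},{"grip":4.5,"linear":[-52.5,-26.7,7],"rotation":[0,0,-16.6]},{"grip":4.5,"linear":[-52.5,-26.7,7],"rotation":[0,0,-16.6]},{"grip":4.5,"linear":[-52.5,-26.7,7],"rotation":[0,0,-16.6]},{"grip":4.5,"linear":[-52.5,-26.7,7],"rotation":[0,0,-16.6]},{"grip":4.5,"linear":[-52.5,-26.7,7],"rotation":[0,0,-16.6]},{"grip":4.5,"linear":[-52.5,-26.7,7],"rotation":[0,0,-16.6]},{"grip":4.5,"linear":[-52.5,-26.7,7],"rotation":[0,0,-16.6]},{"grip":4.5,"linear":[-52.5,-26.7,7],"rotation":[0,0,-16.6]},{"grip":4.5,"linear":[-52.5,-26.7,7],"rotation":[0,0,-16.6]},{"grip":4.5,"linear":[-52.5,-26.7,7],"rotation":[0,0,-16.6]},{"grip":4.5,"linear":[-52.5,-26.7,7],"rotation":[0,0,-16.6]}]'; python3 -c "
from h import *
st();go([.6007,.0922,.06],175)"
```

```text
time_s: 1.1
eef_pos: [0.5368, 0.1651, 0.1441]
eef_rot: [-0.0, 0.044, 0.999, 0.0]
wrist_force: [0.2, 1.2, -0.7]
opening: 0.522
t 1.1 tcp [0.5368 0.1651 0.1441] yaw 174.9 tilt 0.03 F [ 0.2  1.2 -0.7] open 0.522
lin cm [-7.01 -6.7   8.41] rot deg [-0.  -0.  -0.1]
```

```bash
python3 -m handwheel '[{"grip":4.5,"linear":[-6,-6,6],"rotation":[0,0,0]},{"grip":4.5,"linear":[-6,-6,6],"rotation":[0,0,0]},{"grip":4.5,"linear":[-6,-6,6],"rotation":[0,0,0]},{"grip":4.5,"linear":[-6,-6,6],"rotation":[0,0,0]},{"grip":4.5,"linear":[-6,-6,6],"rotation":[0,0,0]},{"grip":4.5,"linear":[-6,-6,6],"rotation":[0,0,0]}]'; python3 -c "
from h import *
st();go([.6007,.0922,.05],175)
snap('side','a1');snap('top','a1')
crop('pics/side_a1.png','pics/sa1.png',220,130,360,260,5)
crop('pics/top_a1.png','pics/ta1.png',200,140,340,240,5)"
```

```text
time_s: 1.6
eef_pos: [0.5901, 0.1025, 0.0849]
eef_rot: [-0.0, 0.044, 0.999, 0.0]
wrist_force: [-0.7, -0.6, -0.0]
opening: 0.523
t 1.6 tcp [0.5901 0.1025 0.0849] yaw 175.0 tilt 0.04 F [-0.7 -0.6 -0. ] open 0.523
lin cm [-1.15 -0.94  3.48] rot deg [ 0. -0. -0.]
```

View pics/sa1.png

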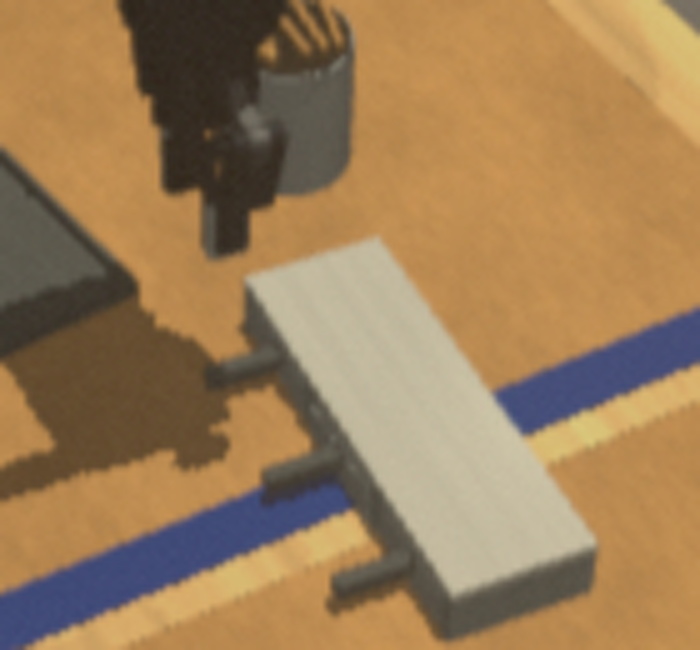

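```bash
python3 -m handwheel '[{"grip":4.5,"linear":[-1.15,-0.94,2],"rotation":[0,0,0]},{"grip":4.5,"linear":[-1.15,-0.94,5],"rotation":[0,0,0]},{"grip":4.5,"linear":[-1.15,-0.94,7],"rotation":[0,0,0]},{"grip":4.5,"linear":[-1.15,-0.94,7.9],"rotation":[0,0,0]},{"grip":4.5,"linear":[-1.15,-0.94,7.9],"rotation":[0,0,0]},{"grip":4.5,"linear":[-1.15,-0.94,7.9],"rotation":[0,0,0]},{"grip":4.5,"linear":[-1.15,-0.94,7.9],"rotation":[0,0,0]}]'; python3 -c "
from h import *
st()
snap('side','a2');snap('top','a2')
crop('pics/side_a2.png','pics/sa2.png',220,130,360,260,5)
crop('pics/top_a2.png','pics/ta2.png',200,140,340,240,5)"
```

```text
time_s: 2.28
eef_pos: [0.6026, 0.092, 0.0077]
eef_rot: [0.002, 0.044, 0.999, 0.0]
wrist_force: [1.1, -0.4, 0.1]
opening: 0.523
t 2.28 tcp [0.6026 0.092  0.0077] yaw 175.0 tilt 0.18 F [ 1.1 -0.4  0.1] open 0.523
```

View pics/sa2.png

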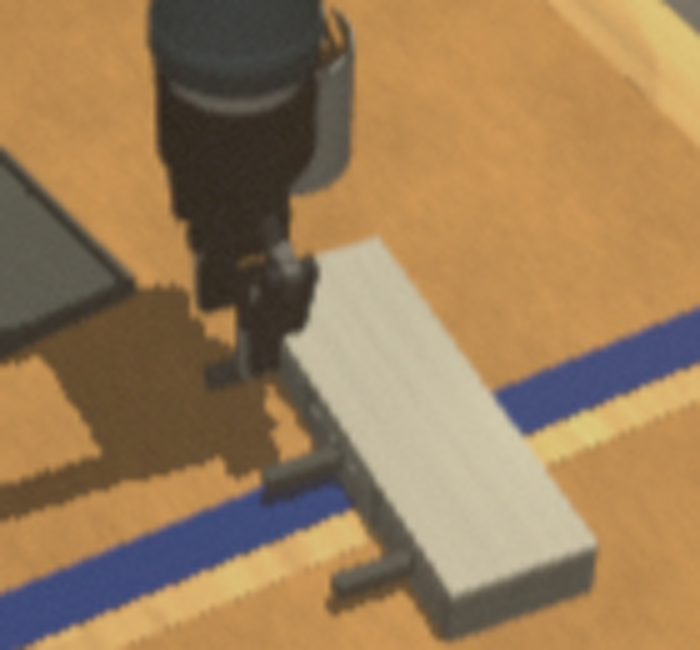

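View pics/ta2.png

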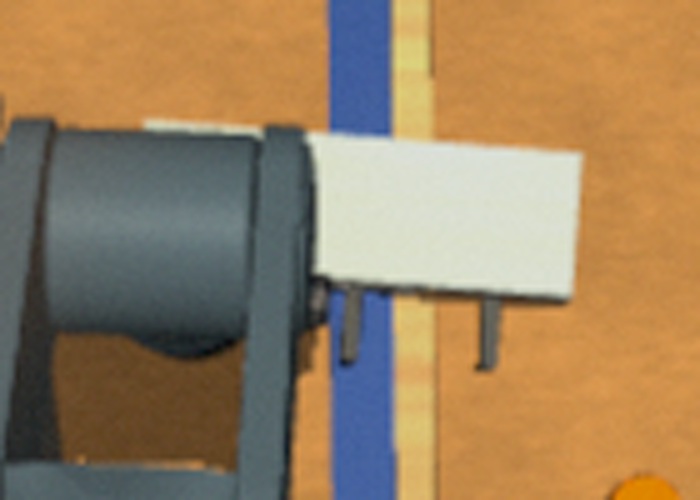

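```bash
python3 -m handwheel '[{"grip":4.5,"linear":[0,0,0.2],"rotation":[0,0,0]},{"grip":0.3,"linear":[0,0,0.2],"rotation":[0,0,0]},{"grip":0.3,"linear":[0,0,0.2],"rotation":[0,0,0]},{"grip":0.3,"linear":[0,0,0.2],"rotation":[0,0,0]},{"grip":0.3,"linear":[0,0,0.2],"rotation":[0,0,0]},{"grip":0.3,"linear":[0,0,0.2],"rotation":[0,0,0]},{"grip":0.3,"linear":[0,0,0.2],"rotation":[0,0,0]},{"grip":0.3,"linear":[0,0,0.2],"rotation":[0,0,0]}]'; python3 -c "
from h import *
st()"
```

```text
time_s: 3.05
eef_pos: [0.6012, 0.0915, 0.0037]
eef_rot: [-0.0, 0.044, 0.999, -0.0]
wrist_force: [-0.2, 0.4, 0.1]
opening: 0.036
t 3.05 tcp [0.6012 0.0915 0.0037] yaw 175.0 tilt 0.0 F [-0.2  0.4  0.1] open 0.036
```

```bash
python3 -c "
from h import *
snap('side','a3');snap('top','a3')
crop('pics/side_a3.png','pics/sa3.png',240,150,310,220,8)
crop('pics/top_a3.png','pics/ta3.png',200,140,340,240,5)"
```

```text
(no output)
```

View pics/sa3.png

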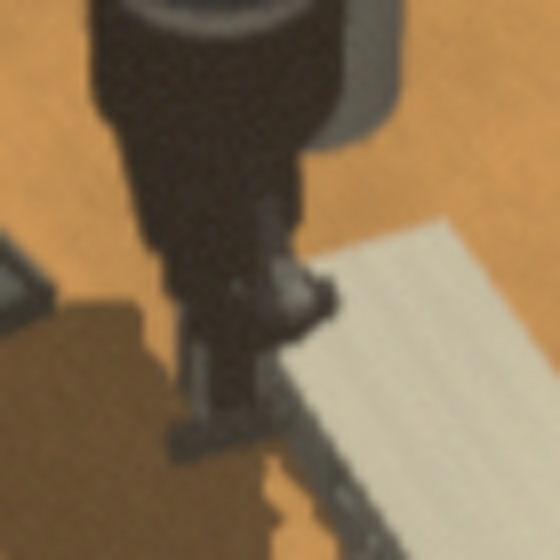

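View pics/ta3.png

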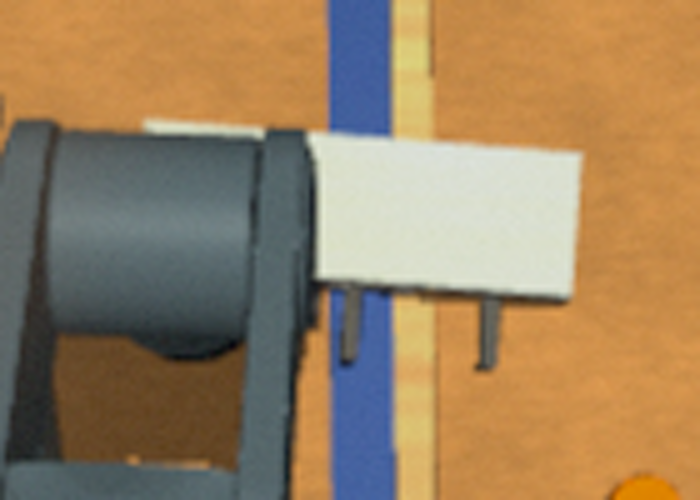

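```bash
python3 -c "
from h import *
s=lambda p:((proj('side',p)-[240,150]+.5)*8-.5).round(0)
print(s([.6012,.0915,.0037]),s([.6012,.0915,.022]),s([.5858,.0935,.022]),s([.6007,.0922,.022]),s([.6007,.0922,.010]))
p,r,o=cur();print(o['joint_efforts'],o['q'])"
```

```text
[216. 464.] [216. 423.] [171. 436.] [214. 423.] [214. 449.]
[-3.98177333e-03 -5.28230059e+01 -2.82271063e+01 -5.40224464e-04
  9.90568842e-04  1.35168966e-05] [-4.38296266e-02  4.94861678e-01  1.64168033e+00 -1.02943752e-05
  1.00507852e+00 -1.52656985e+00]
```

```bash
python3 -c "
from h import *
s=lambda p:((proj('side',p)-[220,130]+.5)*5-.5).round(0)
for y in(-.022,0,.022):print('a1',s([.5901,.1025+y,.0849]),'a2',s([.6026,.092+y,.0077]))
crop('pics/side_a2.png','pics/sa2b.png',240,150,310,220,8)
crop('pics/side_a1.png','pics/sa1b.png',240,130,310,200,8)
"
```

```text
a1 [226. 295.] a2 [258. 409.]
a1 [204. 268.] a2 [237. 383.]
a1 [183. 242.] a2 [216. 356.]
```

View pics/sa2b.png

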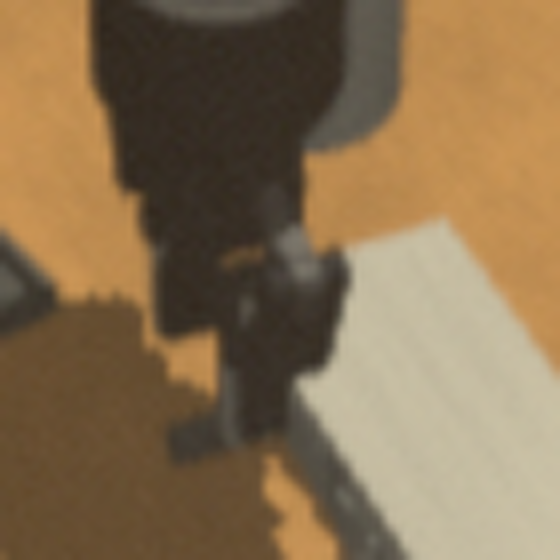

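View pics/sa1b.png

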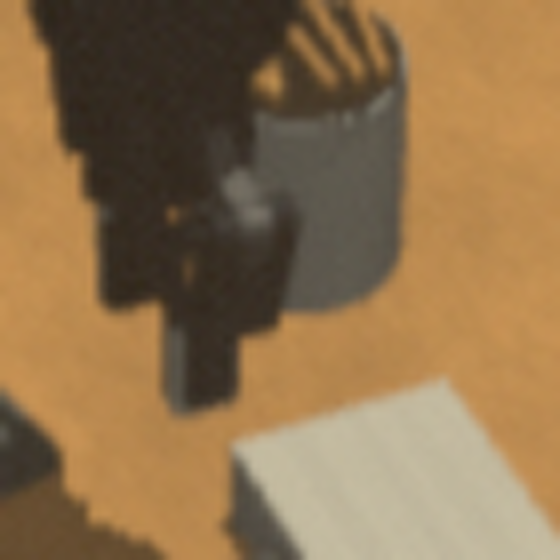

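```bash
python3 -m handwheel '[{"grip":0.3,"linear":[0,0,-3],"rotation":[0,0,0]},{"grip":0.3,"linear":[1,0,-5],"rotation":[0,0,0]},{"grip":0,"linear":[4,0,-5],"rotation":[0,0,0]},{"grip":0,"linear":[7,0,-5],"rotation":[0,0,0]},{"grip":0,"linear":[7,0,-5],"rotation":[0,0,0]},{"grip":0,"linear":[7,0,-5],"rotation":[0,0,0]}]'; python3 -c "
from h import *
st()
p,_,_=cur()
snap('side','a4')
crop('pics/side_a4.png','pics/sa4.png',190,120,290,220,6)
s=lambda p:((proj('side',p)-[190,120]+.5)*6-.5).round(0)
print(s(p),s(p+[0,0,.0187]))
"
```

```text
time_s: 3.65
eef_pos: [0.5299, 0.098, 0.0535]
eef_rot: [-0.001, 0.044, 0.999, -0.0]
wrist_force: [1.0, -0.6, 1.0]
opening: -0.003
t 3.65 tcp [0.5299 0.098  0.0535] yaw 175.0 tilt 0.06 F [ 1.  -0.6  1. ] open -0.003
[302. 492.] [300. 460.]
```

View pics/sa4.png

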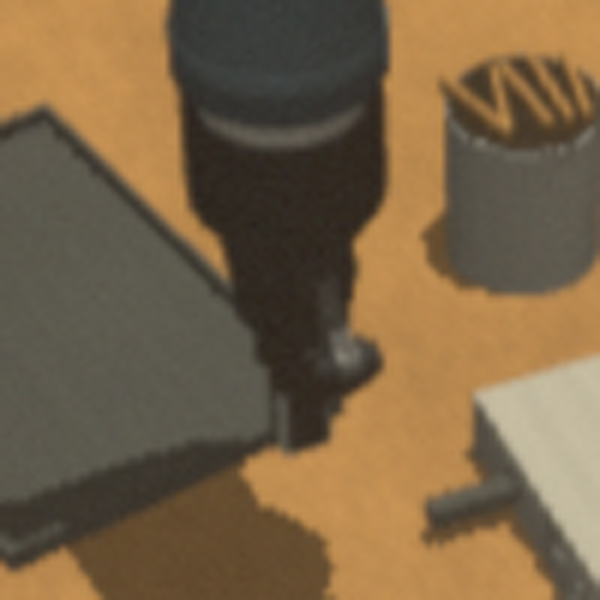

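```bash
python3 -c "
from h import *
p,_,_=cur()
s=lambda p:((proj('side',p)-[190,120]+.5)*6-.5).round(0)
for t in(0,.0075,.0145):
  for dz in(0,.015,.02,.025,.03,.035): print(t,dz,s(p+[.011,-t,dz]),s(p+[-.011,-t,dz]))
"
```

```text
0 0 [330. 481.] [282. 499.]
0 0.015 [329. 455.] [281. 473.]
0 0.02 [329. 446.] [280. 464.]
0 0.025 [328. 437.] [280. 456.]
0 0.03 [328. 429.] [279. 447.]
0 0.035 [327. 420.] [279. 438.]
0.0075 0 [339. 492.] [291. 511.]
0.0075 0.015 [337. 466.] [289. 485.]
0.0075 0.02 [337. 458.] [289. 476.]
0.0075 0.025 [337. 449.] [288. 467.]
0.0075 0.03 [336. 440.] [287. 458.]
0.0075 0.035 [336. 431.] [287. 449.]
0.0145 0 [346. 503.] [298. 521.]
0.0145 0.015 [345. 477.] [297. 495.]
0.0145 0.02 [345. 468.] [296. 487.]
0.0145 0.025 [345. 459.] [296. 478.]
0.0145 0.03 [344. 450.] [295. 469.]
0.0145 0.035 [344. 441.] [295. 460.]
```

```bash
python3 -m handwheel '[{"grip":0,"linear":[2,0,2],"rotation":[0,0,0]},{"grip":0,"linear":[2,0,3.5],"rotation":[0,0,0]},{"grip":0,"linear":[2,0,4.5],"rotation":[0,0,0]},{"grip":0,"linear":[2,0,4.9],"rotation":[0,0,0]},{"grip":0,"linear":[2,0,5.2],"rotation":[0,0,0]},{"grip":0,"linear":[2,0,5.2],"rotation":[0,0,0]}]'; python3 -c "
from h import *
st()
p,_,_=cur()
snap('side','a5')
crop('pics/side_a5.png','pics/sa5.png',190,120,290,220,6)
s=lambda p:((proj('side',p)-[190,120]+.5)*6-.5).round(0)
print(s(p),s(p+[0,0,.0187]))
"
```

```text
time_s: 4.2
eef_pos: [0.5124, 0.0993, 0.0015]
eef_rot: [0.0, 0.044, 0.999, -0.0]
wrist_force: [0.9, -0.3, -0.2]
opening: 0.002
t 4.2 tcp [0.5124 0.0993 0.0015] yaw 174.9 tilt 0.02 F [ 0.9 -0.3 -0.2] open 0.002
[269. 592.] [267. 561.]
```

View pics/sa5.png

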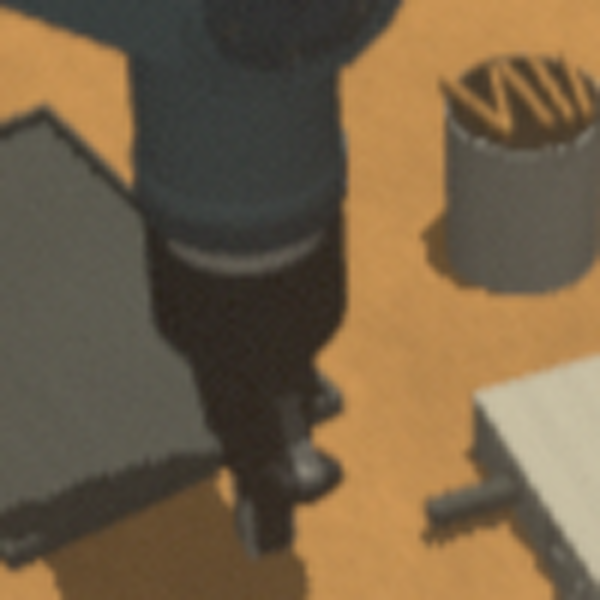

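```bash
python3 -m handwheel '[{"grip":0,"linear":[0,0,0.3],"rotation":[0,0,0]},{"grip":0,"linear":[0,0,0.6],"rotation":[0,0,0]},{"grip":0,"linear":[0,0,0.9],"rotation":[0,0,0]},{"grip":0,"linear":[0,0,0.9],"rotation":[0,0,0]},{"grip":0,"linear":[0,0,0.9],"rotation":[0,0,0]}]'; python3 -m handwheel '[{"grip":0,"linear":[0,0,0.2],"rotation":[0,0,0]},{"grip":0,"linear":[0,0,0.4],"rotation":[0,0,0]},{"grip":0,"linear":[0,0,0.4],"rotation":[0,0,0]},{"grip":0,"linear":[0,0,0.4],"rotation":[0,0,0]}]'
```

```text
time_s: 4.67
eef_pos: [0.5114, 0.0995, -0.0074]
eef_rot: [-0.0, 0.044, 0.999, 0.0]
wrist_force: [0.0, 0.1, 0.5]
opening: 0.002
time_s: 5.0
eef_pos: [0.5114, 0.0995, -0.0115]
eef_rot: [-0.0, 0.044, 0.999, -0.0]
wrist_force: [-0.5, -0.4, -0.6]
opening: 0.0
```

```bash
for i in 1 2 3; do :; done; python3 -m handwheel '[{"grip":0,"linear":[0,0,0.2],"rotation":[0,0,0]},{"grip":0,"linear":[0,0,0.3],"rotation":[0,0,0]},{"grip":0,"linear":[0,0,0.3],"rotation":[0,0,0]}]'; python3 -m handwheel '[{"grip":0,"linear":[0,0,0.2],"rotation":[0,0,0]},{"grip":0,"linear":[0,0,0.2],"rotation":[0,0,0]},{"grip":0,"linear":[0,0,0.2],"rotation":[0,0,0]}]';python3 -m handwheel '[{"grip":0,"linear":[0,0,0.2],"rotation":[0,0,0]},{"grip":0,"linear":[0,0,0.2],"rotation":[0,0,0]},{"grip":0,"linear":[0,0,0.2],"rotation":[0,0,0]}]'
```

```text
time_s: 5.25
eef_pos: [0.5113, 0.0995, -0.0146]
eef_rot: [-0.0, 0.044, 0.999, -0.0]
wrist_force: [-0.8, 0.1, 0.1]
opening: 0.001
time_s: 5.5
eef_pos: [0.5114, 0.0995, -0.0165]
eef_rot: [-0.0, 0.044, 0.999, 0.0]
wrist_force: [0.3, 0.0, 0.8]
opening: 0.002
time_s: 5.75
eef_pos: [0.5114, 0.0995, -0.0184]
eef_rot: [-0.0, 0.044, 0.999, -0.0]
wrist_force: [-0.2, -0.1, -0.7]
opening: 0.001
```

```bash
python3 -m handwheel '[{"grip":0,"linear":[0,0,0.2],"rotation":[0,0,0]},{"grip":0,"linear":[0,0,0.2],"rotation":[0,0,0]},{"grip":0,"linear":[0,0,0.2],"rotation":[0,0,0]}]'; python3 -c "
from h import *
st()
p,_,_=cur()
snap('side','a6')
crop('pics/side_a6.png','pics/sa6.png',210,180,260,230,12)
s=lambda p:((proj('side',p)-[210,180]+.5)*12-.5).round(0)
print(s(p),s([p[0],p[1],0]))
"
```

```text
time_s: 6.0
eef_pos: [0.5114, 0.0995, -0.0205]
eef_rot: [-0.0, 0.044, 0.999, -0.0]
wrist_force: [-0.0, -0.4, -1.1]
opening: 0.002
t 6.0 tcp [ 0.5114  0.0995 -0.0205] yaw 175.0 tilt 0.02 F [-0.  -0.4 -1.1] open 0.002
[298. 536.] [294. 471.]
```

View pics/sa6.png

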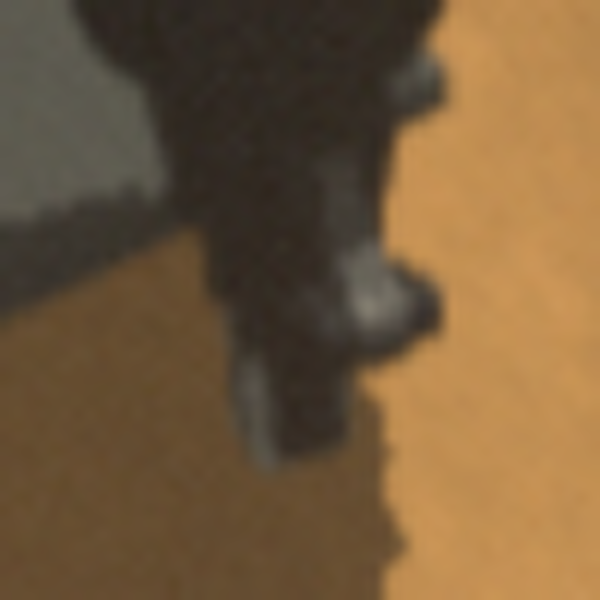

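```bash
for k in 1; do python3 -m handwheel '[{"grip":0,"linear":[0,0,0.2],"rotation":[0,0,0]},{"grip":0,"linear":[0,0,0.2],"rotation":[0,0,0]},{"grip":0,"linear":[0,0,0.2],"rotation":[0,0,0]}]'; done; python3 -m handwheel '[{"grip":0,"linear":[0,0,0.2],"rotation":[0,0,0]},{"grip":0,"linear":[0,0,0.2],"rotation":[0,0,0]},{"grip":0,"linear":[0,0,0.2],"rotation":[0,0,0]}]'
```

```text
time_s: 6.3
eef_pos: [0.5114, 0.0995, -0.0225]
eef_rot: [-0.0, 0.044, 0.999, -0.0]
wrist_force: [-0.1, -0.2, -0.3]
opening: -0.001
time_s: 6.55
eef_pos: [0.5114, 0.0995, -0.0245]
eef_rot: [-0.0, 0.044, 0.999, -0.0]
wrist_force: [0.2, -1.3, 0.5]
opening: 0.005
```

```bash
python3 -m handwheel '[{"grip":0,"linear":[0,0,0.2],"rotation":[0,0,0]},{"grip":0,"linear":[0,0,0.2],"rotation":[0,0,0]},{"grip":0,"linear":[0,0,0.2],"rotation":[0,0,0]}]'
```

```text
time_s: 6.8
eef_pos: [0.5114, 0.0995, -0.0265]
eef_rot: [-0.0, 0.044, 0.999, 0.0]
wrist_force: [0.9, 0.5, -0.2]
opening: -0.001
```

```bash
python3 -m handwheel '[{"grip":0,"linear":[0,0,0.2],"rotation":[0,0,0]},{"grip":0,"linear":[0,0,0.2],"rotation":[0,0,0]},{"grip":0,"linear":[0,0,0.2],"rotation":[0,0,0]}]'
```

```text
time_s: 7.05
eef_pos: [0.5115, 0.0995, -0.0284]
eef_rot: [-0.0, 0.044, 0.999, 0.0]
wrist_force: [-0.4, 0.3, -0.6]
opening: 0.002
```

```bash
python3 -m handwheel '[{"grip":0,"linear":[0,0,0.2],"rotation":[0,0,0]},{"grip":0,"linear":[0,0,0.2],"rotation":[0,0,0]},{"grip":0,"linear":[0,0,0.2],"rotation":[0,0,0]}]'
```

```text
time_s: 7.3
eef_pos: [0.5116, 0.0995, -0.0285]
eef_rot: [-0.0, 0.044, 0.999, -0.0]
wrist_force: [-8.1, -1.1, 21.1]
opening: 0.001
```

```bash
python3 -c "
from h import *
st()
p,_,_=cur()
snap('side','a7')
crop('pics/side_a7.png','pics/sa7.png',210,180,260,230,12)
s=lambda p:((proj('side',p)-[210,180]+.5)*12-.5).round(0)
print(s(p),s([p[0],p[1],0]))
"
```

```text
t 7.3 tcp [ 0.5116  0.0995 -0.0285] yaw 175.0 tilt 0.04 F [-8.1 -1.1 21.1] open 0.001
[301. 562.] [294. 471.]
```

View pics/sa7.png

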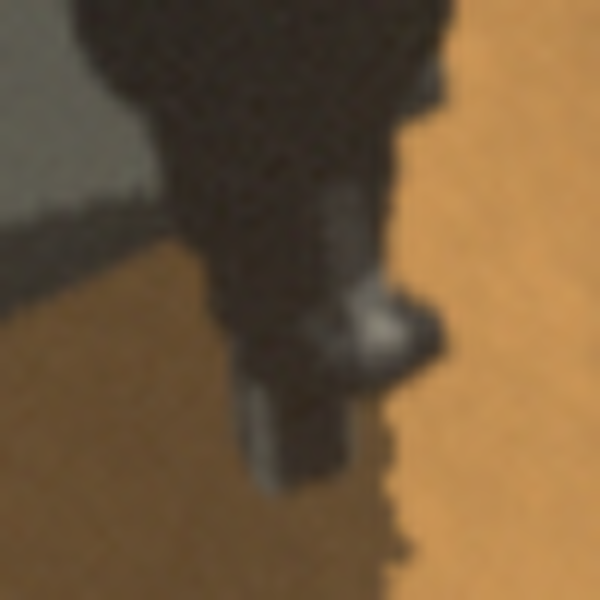

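```bash
cat >> h.py <<'E'
ZO=0.0285
def gt(x,y,z,yaw): go([x,y,z-ZO],yaw)
E
python3 -m handwheel '[{"grip":0,"linear":[0,0,-2],"rotation":[0,0,0]},{"grip":4,"linear":[0,0,-5],"rotation":[0,0,0]},{"grip":4,"linear":[0,0,-5],"rotation":[0,0,0]},{"grip":4,"linear":[0,0,-5],"rotation":[0,0,0]}]';python3 -c "
from h import *
st();gt(.6007,.0922,.05,175);gt(.6007,.0922,.006,175)"
```

```text
time_s: 7.68
eef_pos: [0.5133, 0.0994, 0.0215]
eef_rot: [0.002, 0.044, 0.999, 0.0]
wrist_force: [-0.1, -0.8, 0.3]
opening: 0.423
t 7.68 tcp [0.5133 0.0994 0.0215] yaw 175.0 tilt 0.24 F [-0.1 -0.8  0.3] open 0.423
lin cm [-8.77  0.05  0.03] rot deg [ 0.   0.2 -0. ]
lin cm [-8.75  0.05  4.43] rot deg [ 0.   0.2 -0. ]
```

```bash
python3 -m handwheel '[{"grip":4,"linear":[-4,0,0],"rotation":[0,0,0]},{"grip":4,"linear":[-8.8,0,0],"rotation":[0,0,0]},{"grip":4,"linear":[-8.8,0,0],"rotation":[0,0,0]},{"grip":4,"linear":[-8.8,0,2],"rotation":[0,0,0]},{"grip":4,"linear":[-8.8,0,3.8],"rotation":[0,0,0]},{"grip":4,"linear":[-8.8,0,4.3],"rotation":[0,0,0]},{"grip":4,"linear":[-8.8,0,4.3],"rotation":[0,0,0]},{"grip":4,"linear":[-8.8,0,4.3],"rotation":[0,0,0]}]';python3 -c "
from h import *
st();gt(.6007,.0922,.006,175)"
```

```text
time_s: 8.35
eef_pos: [0.5985, 0.0918, -0.0239]
eef_rot: [-0.001, 0.044, 0.999, -0.0]
wrist_force: [0.2, 0.3, -0.5]
opening: 0.47
t 8.35 tcp [ 0.5985  0.0918 -0.0239] yaw 175.0 tilt 0.09 F [ 0.2  0.3 -0.5] open 0.47
lin cm [-0.22  0.06 -0.14] rot deg [-0.  -0.1 -0. ]
```

Position is good (tip at a true height of about 5 mm). Close on the handle.

```bash
python3 -m handwheel '[{"grip":0.3,"linear":[0,0,0],"rotation":[0,0,0]},{"grip":0.3,"linear":[0,0,0],"rotation":[0,0,0]},{"grip":0.3,"linear":[0,0,0],"rotation":[0,0,0]},{"grip":0.3,"linear":[0,0,0],"rotation":[0,0,0]},{"grip":0.3,"linear":[0,0,0],"rotation":[0,0,0]},{"grip":0.3,"linear":[0,0,0],"rotation":[0,0,0]}]';python3 -c "
from h import *
st()"
```

```text
time_s: 8.85
eef_pos: [0.6, 0.0918, -0.0221]
eef_rot: [0.001, 0.044, 0.999, 0.0]
wrist_force: [-1.3, -0.7, 6.7]
opening: 0.096
t 8.85 tcp [ 0.6     0.0918 -0.0221] yaw 175.0 tilt 0.1 F [-1.3 -0.7  6.7] open 0.096
```

```bash
python3 -m handwheel '[{"grip":0.3,"linear":[0,0,-0.2],"rotation":[0,0,0]},{"grip":0.3,"linear":[0.8,0,-0.3],"rotation":[0,0,0]},{"grip":0.3,"linear":[1.8,0,-0.3],"rotation":[0,0,0]},{"grip":0.3,"linear":[2.8,0,-0.3],"rotation":[0,0,0]},{"grip":0.3,"linear":[3.8,0,-0.3],"rotation":[0,0,0]},{"grip":0.3,"linear":[5,0,-0.3],"rotation":[0,0,0]},{"grip":0.3,"linear":[6.5,0,-0.3],"rotation":[0,0,0]},{"grip":0.3,"linear":[8,0,-0.3],"rotation":[0,0,0]},{"grip":0.3,"linear":[9,0,-0.3],"rotation":[0,0,0]},{"grip":0.3,"linear":[9,0,-0.3],"rotation":[0,0,0]}]';python3 -c "
from h import *
st()
snap('side','a8');snap('top','a8')
crop('pics/side_a8.png','pics/sa8.png',200,120,340,250,5)
crop('pics/top_a8.png','pics/ta8.png',200,140,340,240,5)"
```

```text
time_s: 9.68
eef_pos: [0.5063, 0.1001, -0.0211]
eef_rot: [-0.002, 0.044, 0.999, 0.0]
wrist_force: [-0.3, -0.0, -1.4]
opening: 0.096
t 9.68 tcp [ 0.5063  0.1001 -0.0211] yaw 175.0 tilt 0.2 F [-0.3 -0.  -1.4] open 0.096
```

View pics/sa8.png

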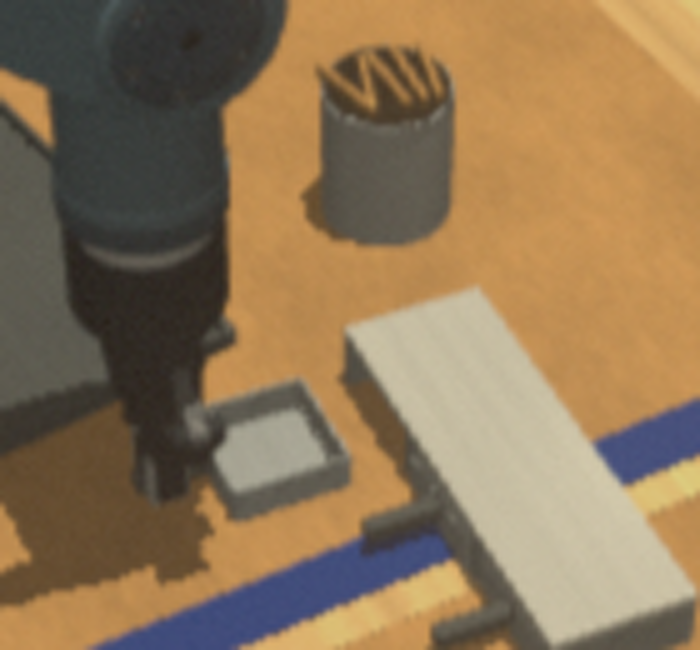

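```bash
cat >> h.py <<'E'
TC=np.array([.491,.299]);ty=np.radians(6.7)
def tray(x,y): return TC+x*np.array([np.cos(ty),np.sin(ty)])+y*np.array([-np.sin(ty),np.cos(ty)])
E
python3 -c "
from h import *
print(onplane('side',(275+.5)/5-.5+200,(450+.5)/5-.5+120,.004))
for y in(.08,0,-.08):print(tray(-.043,y).round(4),tray(.015,y).round(4))
x,y=tray(-.043,.08);go([x,y,.025],186.7);go([x,y,-.0171],186.7)"
```

```text
[0.57046051 0.09951516 0.004     ]
[0.439  0.3734] [0.4966 0.3802]
[0.4483 0.294 ] [0.5059 0.3008]
[0.4576 0.2145] [0.5152 0.2213]
lin cm [ 9.45 26.65 -4.52] rot deg [ -0.    0.  -11.7]
lin cm [ 9.45 26.65 -0.31] rot deg [ -0.    0.  -11.7]
```

```bash
python3 -m handwheel '[{"grip":0.3,"linear":[0,0,-2],"rotation":[0,0,0]},{"grip":0.3,"linear":[0,0,-4.5],"rotation":[0,0,0]},{"grip":0.3,"linear":[1.5,3,-4.5],"rotation":[0,0,-2]},{"grip":0.3,"linear":[2.5,6,-4.5],"rotation":[0,0,-4]},{"grip":0.3,"linear":[3.5,9,-4.5],"rotation":[0,0,-6]},{"grip":0.3,"linear":[4.5,12,-4.5],"rotation":[0,0,-8]},{"grip":0.3,"linear":[5.5,15,-4.5],"rotation":[0,0,-10]},{"grip":0.3,"linear":[6.5,18,-4.5],"rotation":[0,0,-11.7]},{"grip":0.3,"linear":[7.5,21,-4.5],"rotation":[0,0,-11.7]},{"grip":0.3,"linear":[8.5,24,-4.5],"rotation":[0,0,-11.7]},{"grip":0.3,"linear":[9.4,26.6,-4.5],"rotation":[0,0,-11.7]},{"grip":0.3,"linear":[9.4,26.6,-4.5],"rotation":[0,0,-11.7]}]';python3 -m handwheel '[{"grip":0.3,"linear":[0,0,0],"rotation":[0,0,0]}]';python3 -c "
from h import *
st()
x,y=tray(-.043,.08);go([x,y,-.0171],186.7)
snap('side','a9');
crop('pics/side_a9.png','pics/sa9.png',130,70,270,230,5)"
```

```text
time_s: 10.78
eef_pos: [0.4391, 0.3777, 0.0253]
eef_rot: [0.001, -0.06, 0.998, 0.001]
wrist_force: [-0.2, -0.8, -1.7]
opening: 0.099
time_s: 10.87
eef_pos: [0.4397, 0.3744, 0.0248]
eef_rot: [0.001, -0.059, 0.998, 0.0]
wrist_force: [-0.6, -0.5, -0.5]
opening: 0.096
t 10.87 tcp [0.4397 0.3744 0.0248] yaw -173.2 tilt 0.06 F [-0.6 -0.5 -0.5] open 0.096
lin cm [ 0.09 -0.09  4.19] rot deg [0.  0.1 0.1]
```

View pics/sa9.png

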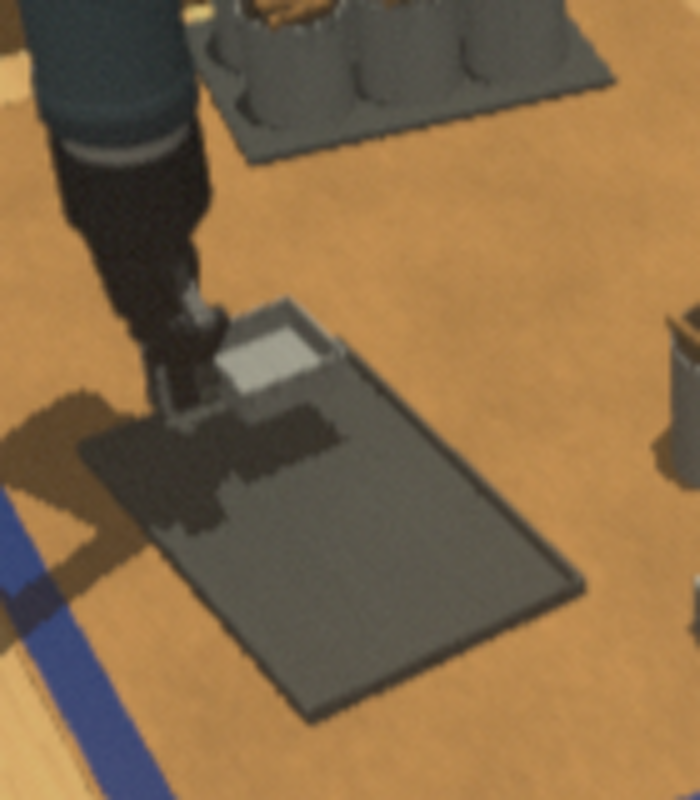

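Tin held level over the tray's far slot. Lower and release.

```bash
python3 -m handwheel '[{"grip":0.3,"linear":[0,0,1.5],"rotation":[0,0,0]},{"grip":0.3,"linear":[0,0,3],"rotation":[0,0,0]},{"grip":0.3,"linear":[0,0,3.8],"rotation":[0,0,0]},{"grip":0.3,"linear":[0,0,4.2],"rotation":[0,0,0]},{"grip":0.3,"linear":[0,0,4.2],"rotation":[0,0,0]},{"grip":0.3,"linear":[0,0,4.2],"rotation":[0,0,0]},{"grip":3.5,"linear":[0,0,4.2],"rotation":[0,0,0]},{"grip":3.5,"linear":[0,0,4.2],"rotation":[0,0,0]},{"grip":3.5,"linear":[0,0,4.2],"rotation":[0,0,0]},{"grip":3.5,"linear":[0,0,4.2],"rotation":[0,0,0]},{"grip":3.5,"linear":[0,0,2],"rotation":[0,0,0]},{"grip":3.5,"linear":[0,0,-2],"rotation":[0,0,0]}]';python3 -c "
from h import *
st()
snap('side','a10');snap('top','a10')
crop('pics/side_a10.png','pics/sa10.png',130,70,370,270,3)
go([.5919,.0167,.025],175)"
```

```text
time_s: 11.92
eef_pos: [0.4355, 0.3707, 0.0407]
eef_rot: [-0.004, -0.058, 0.998, -0.002]
wrist_force: [0.5, 0.2, 0.2]
opening: 0.411
t 11.92 tcp [0.4355 0.3707 0.0407] yaw -173.4 tilt 0.57 F [0.5 0.2 0.2] open 0.411
lin cm [-10.55 -37.36   2.53] rot deg [ 0.3  0.5 11.7]
```

View pics/sa10.png

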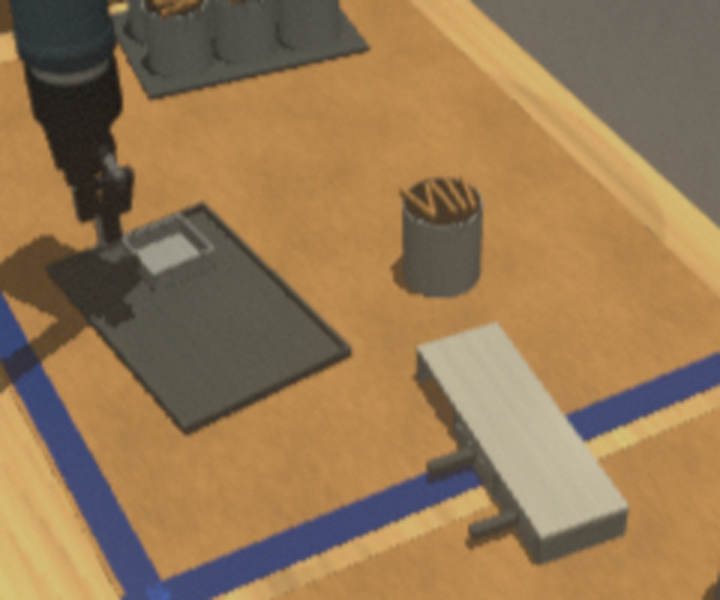

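View pics/top_a10.png

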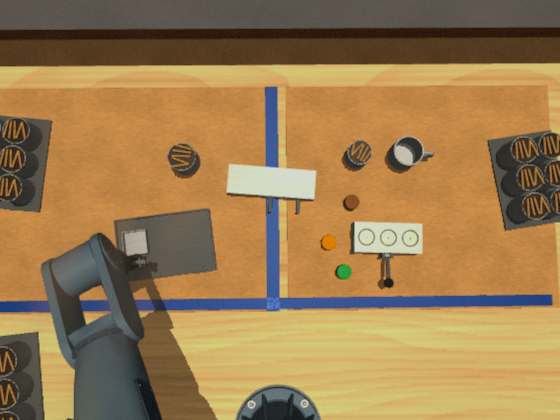

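```bash
python3 -m handwheel '[{"grip":4,"linear":[0,-4,-1],"rotation":[0,0,3]},{"grip":4,"linear":[-10.55,-37.4,0],"rotation":[0,0,11.7]},{"grip":4,"linear":[-10.55,-37.4,0],"rotation":[0,0,11.7]},{"grip":4,"linear":[-10.55,-37.4,0],"rotation":[0,0,11.7]},{"grip":4,"linear":[-10.55,-37.4,0],"rotation":[0,0,11.7]},{"grip":4,"linear":[-10.55,-37.4,0],"rotation":[0,0,11.7]},{"grip":4,"linear":[-10.55,-37.4,0],"rotation":[0,0,11.7]},{"grip":4,"linear":[-10.55,-37.4,0],"rotation":[0,0,11.7]},{"grip":4,"linear":[-10.55,-37.4,0],"rotation":[0,0,11.7]},{"grip":4,"linear":[-10.55,-37.4,0],"rotation":[0,0,11.7]},{"grip":4,"linear":[-10.55,-37.4,0],"rotation":[0,0,11.7]},{"grip":4,"linear":[-10.55,-37.4,0],"rotation":[0,0,11.7]}]';python3 -m handwheel '[{"grip":4,"linear":[0,0,0],"rotation":[0,0,0]},{"grip":4,"linear":[0,0,0],"rotation":[0,0,0]}]';python3 -c "
from h import *
st()
go([.5919,.0167,-.0225],175)"
```

```text
time_s: 13.02
eef_pos: [0.5875, 0.013, 0.0445]
eef_rot: [-0.0, 0.045, 0.999, 0.0]
wrist_force: [-0.7, 0.2, -0.4]
opening: 0.465
time_s: 13.18
eef_pos: [0.5866, 0.0153, 0.0445]
eef_rot: [-0.0, 0.043, 0.999, 0.0]
wrist_force: [0.1, 0.2, -1.0]
opening: 0.466
t 13.18 tcp [0.5866 0.0153 0.0445] yaw 175.1 tilt 0.05 F [ 0.1  0.2 -1. ] open 0.466
lin cm [-0.52  0.18  6.7 ] rot deg [ 0.  -0.   0.1]
```

```bash
python3 -m handwheel '[{"grip":4,"linear":[-0.5,0.2,2],"rotation":[0,0,0]},{"grip":4,"linear":[-0.5,0.2,5],"rotation":[0,0,0]},{"grip":4,"linear":[-0.5,0.2,6.3],"rotation":[0,0,0]},{"grip":4,"linear":[-0.5,0.2,6.7],"rotation":[0,0,0]},{"grip":4,"linear":[-0.5,0.2,6.7],"rotation":[0,0,0]},{"grip":0.3,"linear":[-0.5,0.2,6.7],"rotation":[0,0,0]},{"grip":0.3,"linear":[-0.5,0.2,6.7],"rotation":[0,0,0]},{"grip":0.3,"linear":[-0.5,0.2,6.7],"rotation":[0,0,0]},{"grip":0.3,"linear":[-0.5,0.2,6.7],"rotation":[0,0,0]},{"grip":0.3,"linear":[-0.5,0.2,6.7],"rotation":[0,0,0]},{"grip":0.3,"linear":[-0.5,0.2,6.7],"rotation":[0,0,0]}]';python3 -c "
from h import *
st()"
```

```text
time_s: 14.1
eef_pos: [0.5938, 0.0151, -0.0207]
eef_rot: [0.001, 0.044, 0.999, -0.0]
wrist_force: [-1.6, 2.4, 6.7]
opening: 0.099
t 14.1 tcp [ 0.5938  0.0151 -0.0207] yaw 174.9 tilt 0.14 F [-1.6  2.4  6.7] open 0.099
```

```bash
python3 -m handwheel '[{"grip":0.3,"linear":[0,0,-0.2],"rotation":[0,0,0]},{"grip":0.3,"linear":[0.8,0,-0.3],"rotation":[0,0,0]},{"grip":0.3,"linear":[1.8,0,-0.3],"rotation":[0,0,0]},{"grip":0.3,"linear":[2.8,0,-0.3],"rotation":[0,0,0]},{"grip":0.3,"linear":[3.8,0,-0.3],"rotation":[0,0,0]},{"grip":0.3,"linear":[5,0,-0.3],"rotation":[0,0,0]},{"grip":0.3,"linear":[6.5,0,-0.3],"rotation":[0,0,0]},{"grip":0.3,"linear":[8,0,-0.3],"rotation":[0,0,0]},{"grip":0.3,"linear":[9,0,-0.3],"rotation":[0,0,0]},{"grip":0.3,"linear":[9,0,-0.3],"rotation":[0,0,0]},{"grip":0.3,"linear":[9,0,-2.3],"rotation":[0,0,0]},{"grip":0.3,"linear":[9,0,-4.5],"rotation":[0,0,0]}]';python3 -c "
from h import *
st()
snap('side','b8')
crop('pics/side_b8.png','pics/sb8.png',200,120,340,250,5)
x,y=tray(-.041,.0);go([x,y,.025],186.7)"
```

```text
time_s: 15.1
eef_pos: [0.5011, 0.0233, 0.0218]
eef_rot: [-0.002, 0.044, 0.999, 0.0]
wrist_force: [1.3, -0.2, -1.3]
opening: 0.097
t 15.1 tcp [0.5011 0.0233 0.0218] yaw 174.9 tilt 0.23 F [ 1.3 -0.2 -1.3] open 0.097
lin cm [ 7.87 26.57  0.13] rot deg [ -0.1   0.2 -11.7]
```

View pics/sb8.png

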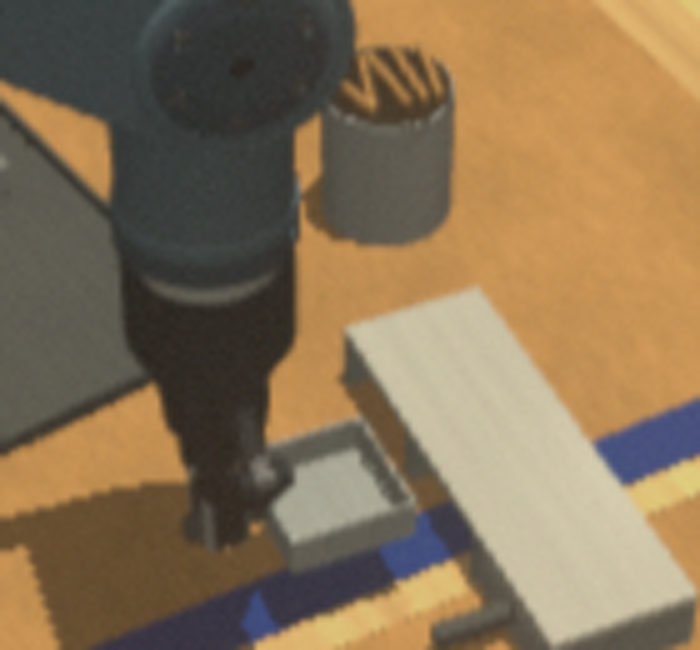

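```bash
python3 -m handwheel '[{"grip":0.3,"linear":[0.8,3,-0.4],"rotation":[0,0,-2]},{"grip":0.3,"linear":[1.8,6,-0.4],"rotation":[0,0,-4]},{"grip":0.3,"linear":[2.6,9,-0.4],"rotation":[0,0,-6]},{"grip":0.3,"linear":[3.5,12,-0.4],"rotation":[0,0,-8]},{"grip":0.3,"linear":[4.4,15,-0.4],"rotation":[0,0,-10]},{"grip":0.3,"linear":[5.3,18,-0.4],"rotation":[0,0,-11.7]},{"grip":0.3,"linear":[6.2,21,-0.4],"rotation":[0,0,-11.7]},{"grip":0.3,"linear":[7.1,24,-0.4],"rotation":[0,0,-11.7]},{"grip":0.3,"linear":[7.9,26.6,-0.4],"rotation":[0,0,-11.7]},{"grip":0.3,"linear":[7.9,26.6,-0.4],"rotation":[0,0,-11.7]},{"grip":0.3,"linear":[7.9,26.6,-0.4],"rotation":[0,0,-11.7]}]';python3 -c "
from h import *
st()
x,y=tray(-.041,0);go([x,y,-.0165],186.7)
snap('side','b9');
crop('pics/side_b9.png','pics/sb9.png',130,100,270,230,5)"
```

```text
time_s: 16.07
eef_pos: [0.4473, 0.2962, 0.0266]
eef_rot: [0.0, -0.06, 0.998, -0.0]
wrist_force: [0.1, -0.2, 0.4]
opening: 0.094
t 16.07 tcp [0.4473 0.2962 0.0266] yaw -173.2 tilt 0.02 F [ 0.1 -0.2  0.4] open 0.094
lin cm [-0.27 -0.23  4.31] rot deg [-0.   0.   0.1]
```

View pics/sb9.png

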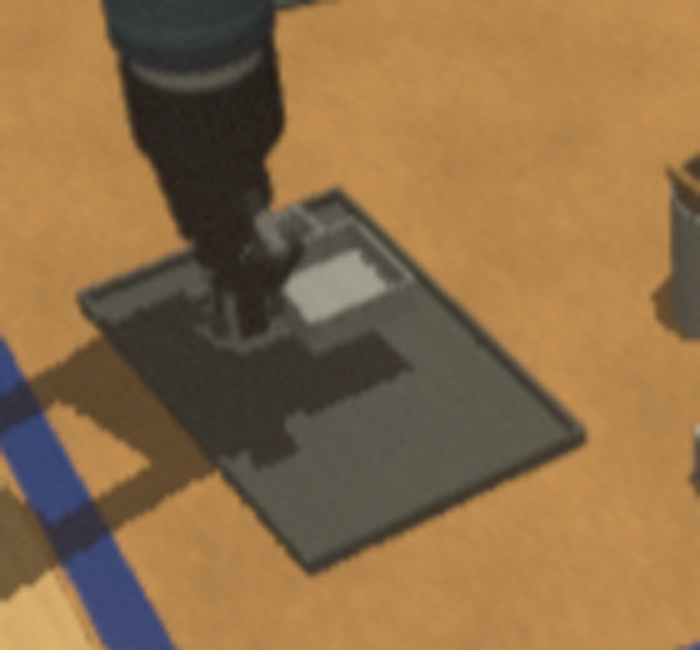

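```bash
python3 -m handwheel '[{"grip":0.3,"linear":[-0.2,-0.3,1.5],"rotation":[0,0,0]},{"grip":0.3,"linear":[-0.2,-0.3,3],"rotation":[0,0,0]},{"grip":0.3,"linear":[-0.2,-0.3,3.9],"rotation":[0,0,0]},{"grip":0.3,"linear":[-0.2,-0.3,4.3],"rotation":[0,0,0]},{"grip":0.3,"linear":[-0.2,-0.3,4.3],"rotation":[0,0,0]},{"grip":0.3,"linear":[-0.2,-0.3,4.3],"rotation":[0,0,0]},{"grip":3.5,"linear":[-0.2,-0.3,4.3],"rotation":[0,0,0]},{"grip":3.5,"linear":[-0.2,-0.3,4.3],"rotation":[0,0,0]},{"grip":3.5,"linear":[-0.2,-0.3,4.3],"rotation":[0,0,0]},{"grip":3.5,"linear":[-0.2,-0.3,4.3],"rotation":[0,0,0]},{"grip":3.5,"linear":[-0.2,-0.3,2],"rotation":[0,0,0]},{"grip":3.5,"linear":[-0.2,-0.3,-2],"rotation":[0,0,0]}]';python3 -c "
from h import *
st()
snap('side','b10');snap('top','b10')
crop('pics/side_b10.png','pics/sb10.png',130,70,370,270,3)
go([.5884,-.0583,.03],175)"
```

```text
time_s: 17.12
eef_pos: [0.446, 0.2907, 0.0431]
eef_rot: [-0.005, -0.058, 0.998, -0.001]
wrist_force: [-0.3, 1.0, -0.5]
opening: 0.408
t 17.12 tcp [0.446  0.2907 0.0431] yaw -173.4 tilt 0.55 F [-0.3  1.  -0.5] open 0.408
lin cm [ -9.19 -36.56   2.24] rot deg [ 0.2  0.6 11.7]
```

View pics/sb10.png

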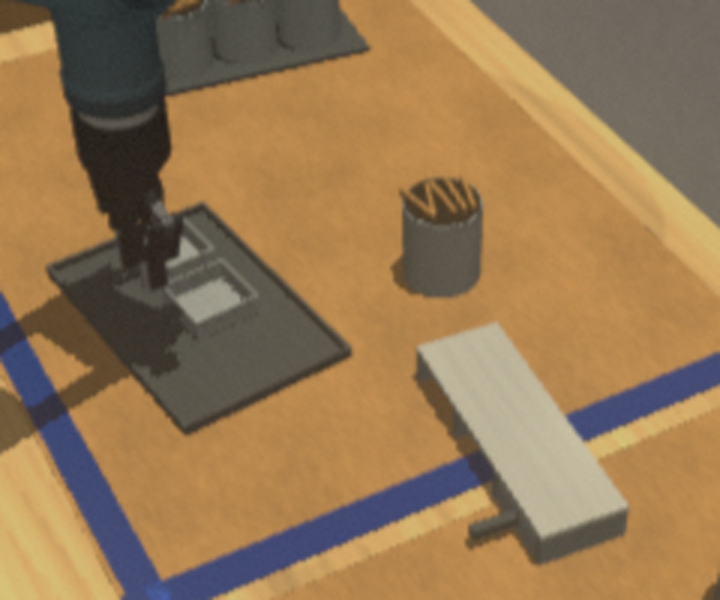

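View pics/top_b10.png

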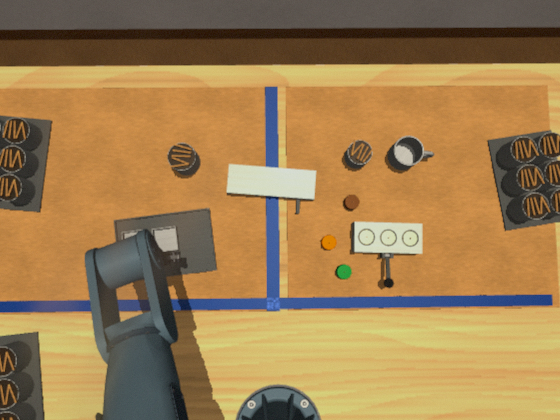

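Two tins stand in the tray; the third handle is still at (298,206). Fetch it.

```bash
python3 -m handwheel '[{"grip":4,"linear":[0,-4,-0.5],"rotation":[0,0,3]},{"grip":4,"linear":[-9.2,-36.6,0],"rotation":[0,0,11.7]},{"grip":4,"linear":[-9.2,-36.6,0],"rotation":[0,0,11.7]},{"grip":4,"linear":[-9.2,-36.6,0],"rotation":[0,0,11.7]},{"grip":4,"linear":[-9.2,-36.6,0],"rotation":[0,0,11.7]},{"grip":4,"linear":[-9.2,-36.6,0],"rotation":[0,0,11.7]},{"grip":4,"linear":[-9.2,-36.6,0],"rotation":[0,0,11.7]},{"grip":4,"linear":[-9.2,-36.6,0],"rotation":[0,0,11.7]},{"grip":4,"linear":[-9.2,-36.6,0],"rotation":[0,0,11.7]},{"grip":4,"linear":[-9.2,-36.6,0],"rotation":[0,0,11.7]},{"grip":4,"linear":[-9.2,-36.6,0],"rotation":[0,0,11.7]},{"grip":4,"linear":[-9.2,-36.6,0],"rotation":[0,0,11.7]}]';python3 -m handwheel '[{"grip":4,"linear":[0,0,0],"rotation":[0,0,0]},{"grip":4,"linear":[0,0,0],"rotation":[0,0,0]}]';python3 -c "
from h import *
st()
go([.5884,-.0583,-.0225],175)"
```

```text
time_s: 18.22
eef_pos: [0.5831, -0.0603, 0.0461]
eef_rot: [-0.001, 0.045, 0.999, 0.0]
wrist_force: [-0.5, -0.0, -0.4]
opening: 0.47
time_s: 18.38
eef_pos: [0.583, -0.0587, 0.0464]
eef_rot: [-0.0, 0.043, 0.999, 0.0]
wrist_force: [-0.8, 0.3, 0.6]
opening: 0.468
t 18.38 tcp [ 0.583  -0.0587  0.0464] yaw 175.1 tilt 0.06 F [-0.8  0.3  0.6] open 0.468
lin cm [-0.54  0.08  6.89] rot deg [ 0.  -0.1  0.1]
```

```bash
python3 -m handwheel '[{"grip":4,"linear":[-0.5,0,2],"rotation":[0,0,0]},{"grip":4,"linear":[-0.5,0,5],"rotation":[0,0,0]},{"grip":4,"linear":[-0.5,0,6.4],"rotation":[0,0,0]},{"grip":4,"linear":[-0.5,0,6.8],"rotation":[0,0,0]},{"grip":4,"linear":[-0.5,0,6.8],"rotation":[0,0,0]},{"grip":0.3,"linear":[-0.5,0,6.8],"rotation":[0,0,0]},{"grip":0.3,"linear":[-0.5,0,6.8],"rotation":[0,0,0]},{"grip":0.3,"linear":[-0.5,0,6.8],"rotation":[0,0,0]},{"grip":0.3,"linear":[-0.5,0,6.8],"rotation":[0,0,0]},{"grip":0.3,"linear":[-0.5,0,6.8],"rotation":[0,0,0]},{"grip":0.3,"linear":[-0.5,0,6.8],"rotation":[0,0,0]}]';python3 -c "
from h import *
st()"
```

```text
time_s: 19.3
eef_pos: [0.59, -0.0612, -0.0197]
eef_rot: [0.001, 0.044, 0.999, -0.0]
wrist_force: [-1.8, 2.0, 6.4]
opening: 0.097
t 19.3 tcp [ 0.59   -0.0612 -0.0197] yaw 175.0 tilt 0.14 F [-1.8  2.   6.4] open 0.097
```

```bash
python3 -m handwheel '[{"grip":0.3,"linear":[0,0,-0.2],"rotation":[0,0,0]},{"grip":0.3,"linear":[0.8,0,-0.3],"rotation":[0,0,0]},{"grip":0.3,"linear":[1.8,0,-0.3],"rotation":[0,0,0]},{"grip":0.3,"linear":[2.8,0,-0.3],"rotation":[0,0,0]},{"grip":0.3,"linear":[3.8,0,-0.3],"rotation":[0,0,0]},{"grip":0.3,"linear":[5,0,-0.3],"rotation":[0,0,0]},{"grip":0.3,"linear":[6.5,0,-0.3],"rotation":[0,0,0]},{"grip":0.3,"linear":[8,0,-0.3],"rotation":[0,0,0]},{"grip":0.3,"linear":[9,0,-0.3],"rotation":[0,0,0]},{"grip":0.3,"linear":[9,0,-0.3],"rotation":[0,0,0]},{"grip":0.3,"linear":[9,0,-2.3],"rotation":[0,0,0]},{"grip":0.3,"linear":[9,0,-4.7],"rotation":[0,0,0]}]';python3 -c "
from h import *
st()
snap('side','d8');snap('top','d8')
crop('pics/side_d8.png','pics/sd8.png',130,70,340,250,3)
x,y=tray(-.041,-.08);go([x,y,.025],186.7)"
```

```text
time_s: 20.3
eef_pos: [0.4971, -0.0527, 0.0246]
eef_rot: [-0.002, 0.044, 0.999, 0.001]
wrist_force: [1.5, -0.1, -0.8]
opening: 0.095
t 20.3 tcp [ 0.4971 -0.0527  0.0246] yaw 174.9 tilt 0.25 F [ 1.5 -0.1 -0.8] open 0.095
lin cm [ 6.62 26.43  0.32] rot deg [ -0.1   0.4 -11.7]
```

View pics/sd8.png

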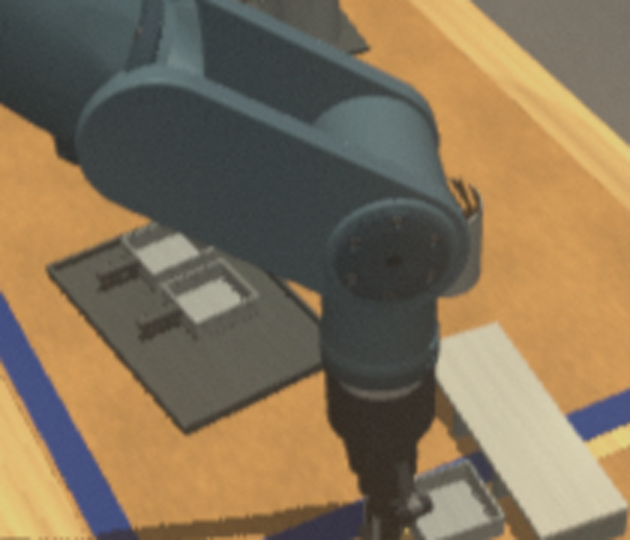

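```bash
python3 -m handwheel '[{"grip":0.3,"linear":[0.8,3,0],"rotation":[0,0,-2]},{"grip":0.3,"linear":[1.5,6,0],"rotation":[0,0,-4]},{"grip":0.3,"linear":[2.3,9,0],"rotation":[0,0,-6]},{"grip":0.3,"linear":[3,12,0],"rotation":[0,0,-8]},{"grip":0.3,"linear":[3.8,15,0],"rotation":[0,0,-10]},{"grip":0.3,"linear":[4.5,18,0],"rotation":[0,0,-11.7]},{"grip":0.3,"linear":[5.2,21,0],"rotation":[0,0,-11.7]},{"grip":0.3,"linear":[6,24,0],"rotation":[0,0,-11.7]},{"grip":0.3,"linear":[6.6,26.4,0],"rotation":[0,0,-11.7]},{"grip":0.3,"linear":[6.6,26.4,0],"rotation":[0,0,-11.7]},{"grip":0.3,"linear":[6.6,26.4,0],"rotation":[0,0,-11.7]}]';python3 -c "
from h import *
st()
x,y=tray(-.041,-.08);go([x,y,-.0155],186.7)
snap('side','d9');
crop('pics/side_d9.png','pics/sd9.png',130,100,270,230,5)"
```

```text
time_s: 21.32
eef_pos: [0.456, 0.2166, 0.0251]
eef_rot: [-0.0, -0.06, 0.998, -0.0]
wrist_force: [-0.5, -0.4, -1.1]
opening: 0.1
t 21.32 tcp [0.456  0.2166 0.0251] yaw -173.2 tilt 0.04 F [-0.5 -0.4 -1.1] open 0.1
lin cm [-0.34 -0.22  4.06] rot deg [-0.  -0.   0.1]
```

View pics/sd9.png

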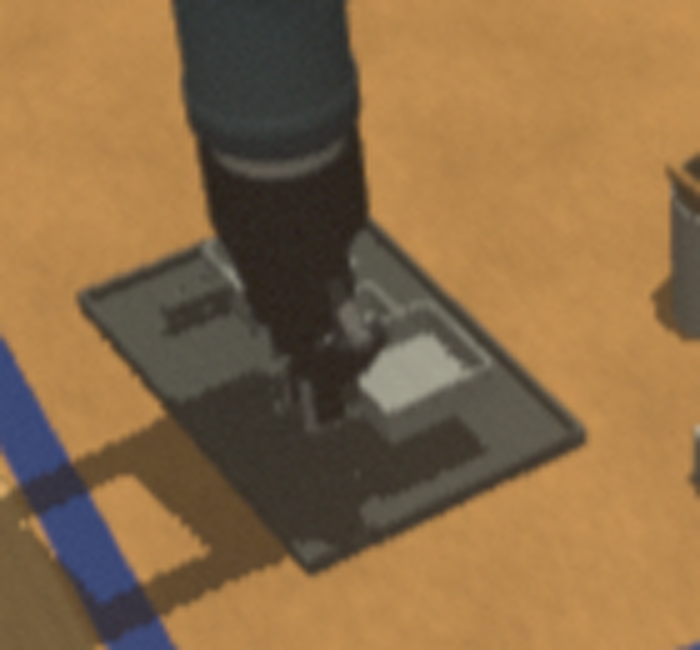

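```bash
python3 -m handwheel '[{"grip":0.3,"linear":[-0.3,-0.3,1.5],"rotation":[0,0,0]},{"grip":0.3,"linear":[-0.3,-0.3,3],"rotation":[0,0,0]},{"grip":0.3,"linear":[-0.3,-0.3,3.7],"rotation":[0,0,0]},{"grip":0.3,"linear":[-0.3,-0.3,4.1],"rotation":[0,0,0]},{"grip":0.3,"linear":[-0.3,-0.3,4.1],"rotation":[0,0,0]},{"grip":0.3,"linear":[-0.3,-0.3,4.1],"rotation":[0,0,0]},{"grip":3.5,"linear":[-0.3,-0.3,4.1],"rotation":[0,0,0]},{"grip":3.5,"linear":[-0.3,-0.3,4.1],"rotation":[0,0,0]},{"grip":3.5,"linear":[-0.3,-0.3,4.1],"rotation":[0,0,0]},{"grip":3.5,"linear":[-0.3,-0.3,4.1],"rotation":[0,0,0]},{"grip":3.5,"linear":[-0.3,-0.3,2],"rotation":[0,0,0]},{"grip":3.5,"linear":[-0.3,-0.3,-2],"rotation":[0,0,0]}]';python3 -c "
from h import *
st()
go([.3845,-.2915,.1],178)"
```

```text
time_s: 22.37
eef_pos: [0.4556, 0.212, 0.0422]
eef_rot: [-0.005, -0.058, 0.998, -0.001]
wrist_force: [-0.3, 0.3, -0.6]
opening: 0.409
t 22.37 tcp [0.4556 0.212  0.0422] yaw -173.4 tilt 0.56 F [-0.3  0.3 -0.6] open 0.409
lin cm [ 12.94 -49.19  -5.61] rot deg [-0.1 -0.6  8.6]
```

```bash
python3 -m handwheel '[{"grip":0,"linear":[0,-4,-5.6],"rotation":[0,0,3]},{"grip":0,"linear":[12.9,-49.2,-5.6],"rotation":[0,0,8.6]},{"grip":0,"linear":[12.9,-49.2,-5.6],"rotation":[0,0,8.6]},{"grip":0,"linear":[12.9,-49.2,-5.6],"rotation":[0,0,8.6]},{"grip":0,"linear":[12.9,-49.2,-5.6],"rotation":[0,0,8.6]},{"grip":0,"linear":[12.9,-49.2,-5.6],"rotation":[0,0,8.6]},{"grip":0,"linear":[12.9,-49.2,-5.6],"rotation":[0,0,8.6]},{"grip":0,"linear":[12.9,-49.2,-5.6],"rotation":[0,0,8.6]},{"grip":0,"linear":[12.9,-49.2,-5.6],"rotation":[0,0,8.6]},{"grip":0,"linear":[12.9,-49.2,-5.6],"rotation":[0,0,8.6]},{"grip":0,"linear":[12.9,-49.2,-5.6],"rotation":[0,0,8.6]},{"grip":0,"linear":[12.9,-49.2,-5.6],"rotation":[0,0,8.6]}]';python3 -m handwheel '[{"grip":0,"linear":[0,0,0],"rotation":[0,0,0]},{"grip":0,"linear":[0,0,0],"rotation":[0,0,0]}]'; python3 -c "
from h import *
st()
go([.384,-.2918,.05],178)
snap('side','e1');snap('top','e1')
crop('pics/top_e1.png','pics/te1.png',100,190,220,290,6)
crop('pics/side_e1.png','pics/se1.png',200,240,380,390,4)"
```

```text
time_s: 23.37
eef_pos: [0.3922, -0.2656, 0.1008]
eef_rot: [0.0, 0.017, 1.0, -0.0]
wrist_force: [0.4, 0.4, -0.2]
opening: 0.001
time_s: 23.53
eef_pos: [0.3925, -0.2658, 0.1007]
eef_rot: [0.0, 0.019, 1.0, -0.0]
wrist_force: [0.6, 0.9, -1.4]
opening: -0.002
t 23.53 tcp [ 0.3925 -0.2658  0.1007] yaw 177.8 tilt 0.04 F [ 0.6  0.9 -1.4] open -0.002
lin cm [ 0.75 -2.63  5.07] rot deg [-0.   0.  -0.2]
```

View pics/te1.png

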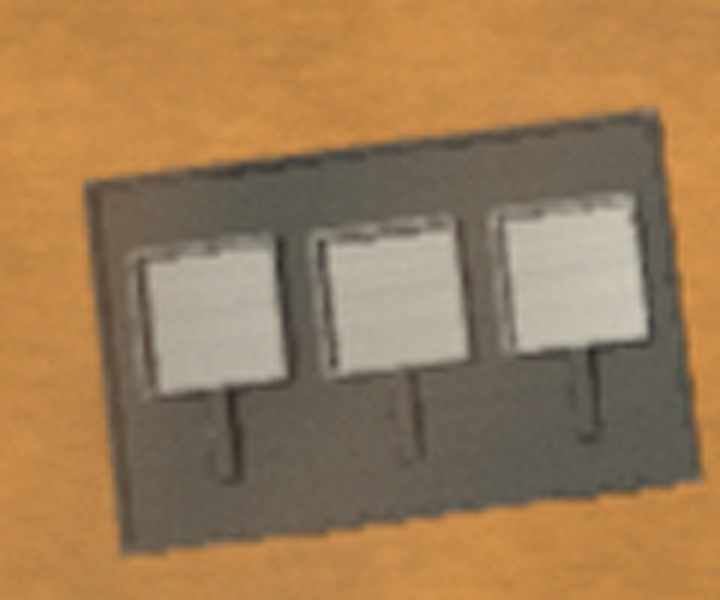

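View pics/se1.png

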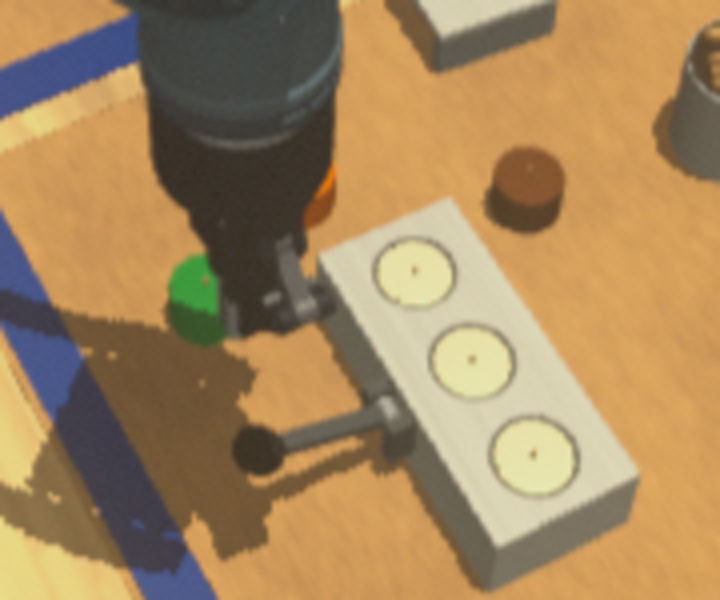

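```bash
python3 -m handwheel '[{"grip":0,"linear":[0.75,-2.6,0],"rotation":[0,0,0]},{"grip":0,"linear":[0.75,-2.6,3],"rotation":[0,0,0]},{"grip":0,"linear":[0.75,-2.6,5.5],"rotation":[0,0,0]},{"grip":0,"linear":[0.75,-2.6,5.5],"rotation":[0,0,0]},{"grip":0,"linear":[0.75,-2.6,5.5],"rotation":[0,0,0]}]'; python3 -c "
from h import *
st()
snap('side','e2')
crop('pics/side_e2.png','pics/se2.png',200,240,380,390,4)"
```

```text
time_s: 24.05
eef_pos: [0.384, -0.2866, 0.0444]
eef_rot: [-0.001, 0.016, 1.0, 0.002]
wrist_force: [1.3, -0.3, 0.9]
opening: 0.001
t 24.05 tcp [ 0.384  -0.2866  0.0444] yaw 178.2 tilt 0.25 F [ 1.3 -0.3  0.9] open 0.001
```

View pics/se2.png

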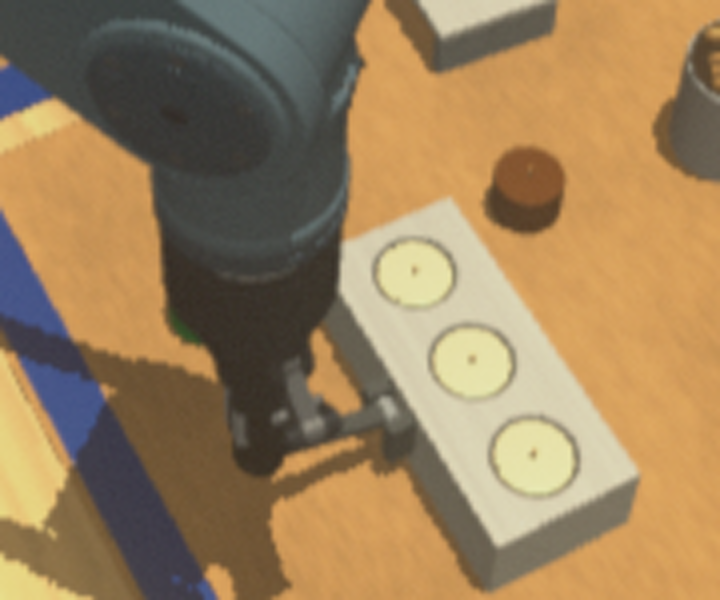

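```bash
python3 -m handwheel '[{"grip":0,"linear":[0,-0.2,0.5],"rotation":[0,0,0]},{"grip":0,"linear":[0,-0.2,1],"rotation":[0,0,0]},{"grip":0,"linear":[0,-0.2,1.5],"rotation":[0,0,0]},{"grip":0,"linear":[0,-0.2,2],"rotation":[0,0,0]},{"grip":0,"linear":[0,-0.2,2.5],"rotation":[0,0,0]},{"grip":0,"linear":[0,-0.2,3],"rotation":[0,0,0]},{"grip":0,"linear":[0,-0.2,3.5],"rotation":[0,0,0]},{"grip":0,"linear":[0,-0.2,4],"rotation":[0,0,0]},{"grip":0,"linear":[0,-0.2,4.5],"rotation":[0,0,0]},{"grip":0,"linear":[0,-0.2,4.8],"rotation":[0,0,0]},{"grip":0,"linear":[0,-0.2,4.8],"rotation":[0,0,0]}]'; python3 -c "
from h import *
st()
snap('side','e3')
crop('pics/side_e3.png','pics/se3.png',200,240,380,390,4)"
```

```text
time_s: 25.02
eef_pos: [0.3848, -0.292, -0.0022]
eef_rot: [0.0, 0.017, 1.0, -0.001]
wrist_force: [-1.4, -1.4, 1.3]
opening: 0.005
t 25.02 tcp [ 0.3848 -0.292  -0.0022] yaw 178.1 tilt 0.08 F [-1.4 -1.4  1.3] open 0.005
```

View pics/se3.png

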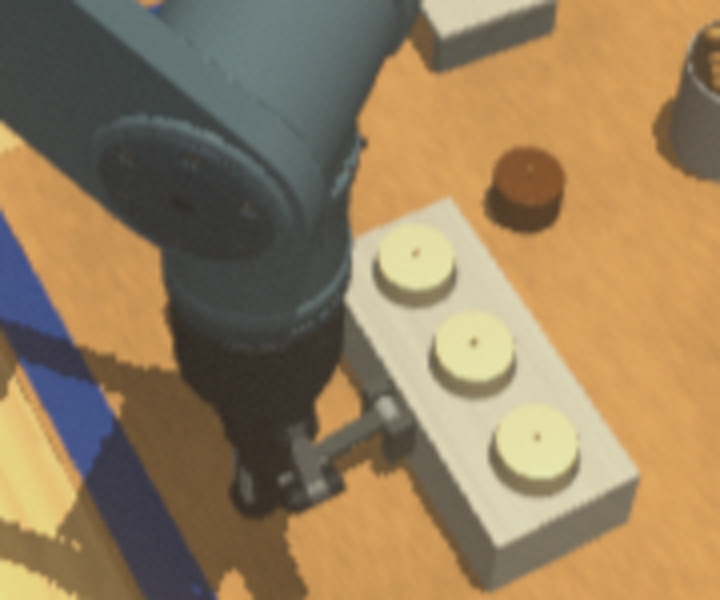

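Refills are rising (about 11-15 mm). Press the rest slowly.

```bash
python3 -m handwheel '[{"grip":0,"linear":[0,0,0.3],"rotation":[0,0,0]},{"grip":0,"linear":[0,0,0.5],"rotation":[0,0,0]},{"grip":0,"linear":[0,0,0.5],"rotation":[0,0,0]},{"grip":0,"linear":[0,0,0.5],"rotation":[0,0,0]}]';  python3 -m handwheel '[{"grip":0,"linear":[0,0,0.2],"rotation":[0,0,0]},{"grip":0,"linear":[0,0,0.2],"rotation":[0,0,0]},{"grip":0,"linear":[0,0,0.2],"rotation":[0,0,0]}]'
```

```text
time_s: 25.4
eef_pos: [0.3856, -0.292, -0.0068]
eef_rot: [0.001, 0.017, 1.0, -0.001]
wrist_force: [1.5, 0.4, 5.1]
opening: 0.004
time_s: 25.65
eef_pos: [0.3858, -0.2922, -0.0075]
eef_rot: [0.001, 0.017, 1.0, -0.001]
wrist_force: [-2.3, 5.1, 20.4]
opening: -0.003
```

```bash
python3 -m handwheel '[{"grip":0,"linear":[0,0,0.2],"rotation":[0,0,0]},{"grip":0,"linear":[0,0,0.2],"rotation":[0,0,0]},{"grip":0,"linear":[0,0,0.2],"rotation":[0,0,0]}]'
```

```text
time_s: 25.9
eef_pos: [0.386, -0.2924, -0.0081]
eef_rot: [0.001, 0.017, 1.0, -0.001]
wrist_force: [-7.6, 10.1, 37.7]
opening: 0.006
```

```bash
python3 -m handwheel '[{"grip":0,"linear":[0,0,-2],"rotation":[0,0,0]},{"grip":0,"linear":[0,0,-6],"rotation":[0,0,0]},{"grip":3,"linear":[0,0,-10],"rotation":[0,0,7]},{"grip":6,"linear":[0,0,-10],"rotation":[0,0,14]},{"grip":6,"linear":[0,0,-10],"rotation":[0,0,21]},{"grip":6,"linear":[0,0,-10],"rotation":[0,0,28]},{"grip":6,"linear":[0,0,-10],"rotation":[0,0,35]},{"grip":6,"linear":[0,0,-10],"rotation":[0,0,42]},{"grip":6,"linear":[0,0,-10],"rotation":[0,0,49]},{"grip":6,"linear":[0,0,-10],"rotation":[0,0,56]},{"grip":6,"linear":[0,0,-10],"rotation":[0,0,63]},{"grip":6,"linear":[0,0,-10],"rotation":[0,0,70]}]';  python3 -m handwheel '[{"grip":6,"linear":[0,0,0],"rotation":[0,0,7]},{"grip":6,"linear":[0,0,0],"rotation":[0,0,14]},{"grip":6,"linear":[0,0,0],"rotation":[0,0,20]},{"grip":6,"linear":[0,0,0],"rotation":[0,0,20]}]'; python3 -c "
from h import *
st()
snap('side','f1');snap('top','f1')
crop('pics/top_f1.png','pics/tf1.png',320,190,430,295,5)
crop('pics/side_f1.png','pics/sf1.png',240,265,370,390,4)"
```

```text
time_s: 26.9
eef_pos: [0.3843, -0.2909, 0.0881]
eef_rot: [-0.0, 0.59, 0.808, 0.0]
wrist_force: [0.5, 0.1, -0.5]
opening: 0.704
time_s: 27.23
eef_pos: [0.3843, -0.291, 0.0881]
eef_rot: [-0.0, 0.72, 0.694, 0.0]
wrist_force: [-0.1, 1.1, -0.1]
opening: 0.704
t 27.23 tcp [ 0.3843 -0.291   0.0881] yaw 87.8 tilt 0.04 F [-0.1  1.1 -0.1] open 0.704
```

View pics/tf1.png

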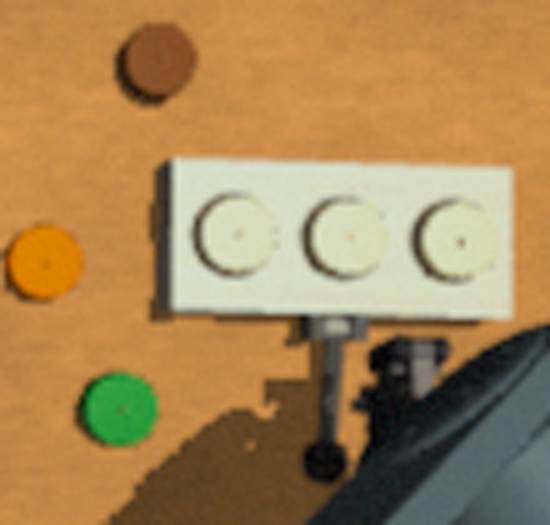

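View pics/sf1.png

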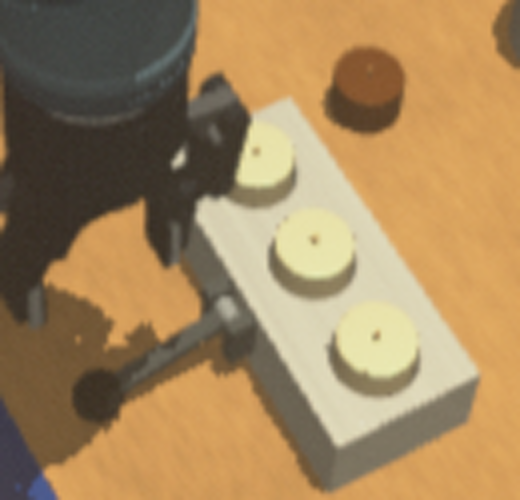

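Run:
```python
from h import *
t2=C(320,190,5);s4=C(240,265,4)
for a,b in(((239,234),(256,150)),((350,237),(314,240)),((461,241),(376,336))):
    p,e=tri(t2(*a),s4(*b));print(p.round(4),round(e,4),onplane('top',*t2(*a),.067).round(4)[:2],onplane('side',*s4(*b),.067).round(4)[:2])
im=cv2.imread('pics/top_e1.png')[190:290,100:220]
g=cv2.resize(im,None,fx=6,fy=6,interpolation=cv2.INTER_CUBIC).min(2)
m=(g>135).astype(np.uint8);cs,_=cv2.findContours(m,cv2.RETR_EXTERNAL,cv2.CHAIN_APPROX_SIMPLE)
t=C(100,190,6)
for c in cs:
    if cv2.contourArea(c)>3000:
        r=cv2.minAreaRect(c);p=onplane('top',*t(*r[0]),.008);d=p[:2]-TC;Rm=np.array([[np.cos(ty),np.sin(ty)],[-np.sin(ty),np.cos(ty)]])
        print(np.round(r[0],1),np.round(np.array(r[1])/6,1),r[2],p.round(4),'tray',(Rm@d).round(4))
crop('pics/side_e2.png','pics/se2t.png',130,120,270,230,5)
```

```text
[ 0.5058 -0.238   0.0702] 0.0004 [ 0.5061 -0.2386] [ 0.5069 -0.2361]
[ 0.5036 -0.296   0.0695] 0.0008 [ 0.504  -0.2967] [ 0.5042 -0.2946]
[ 0.5009 -0.3539  0.0695] 0.0008 [ 0.5013 -0.3548] [ 0.5015 -0.3527]
[215.7 318.1] [22.3 20.6] 84.2894058227539 [0.4976 0.3802 0.008 ] tray [0.016  0.0798]
[397.  301.2] [21.6 21.2] 83.36748504638672 [0.5044 0.2986 0.008 ] tray [ 0.0133 -0.0019]
[574.2 273.7] [23.9 21.9] 82.7249984741211 [0.516  0.2188 0.008 ] tray [ 0.0155 -0.0825]
```

View pics/se2t.png

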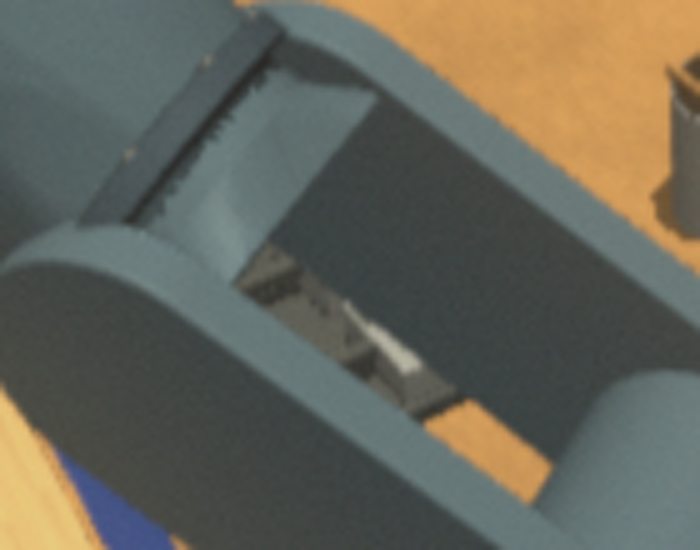

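```bash
python3 -c "
from h import *
go([.5058,-.238,.07],88)
go([.5058,-.238,.0275],88)"
```

```text
lin cm [ 5.67 11.98  1.82] rot deg [-0.  -0.   0.3]
lin cm [ 5.67 11.98  6.07] rot deg [-0.  -0.   0.3]
```

```bash
python3 -m handwheel '[{"grip":6,"linear":[2.8,6,0],"rotation":[0,0,0]},{"grip":6,"linear":[5.65,12,0],"rotation":[0,0,0]},{"grip":6,"linear":[5.65,12,0],"rotation":[0,0,0]},{"grip":6,"linear":[5.65,12,0],"rotation":[0,0,0]},{"grip":6,"linear":[5.65,12,1],"rotation":[0,0,0]},{"grip":6,"linear":[5.65,12,1],"rotation":[0,0,0]},{"grip":6,"linear":[5.65,12,1],"rotation":[0,0,0]}]'; python3 -c "
from h import *
st()
go([.5058,-.238,.0275],88)
snap('side','f2')
crop('pics/side_f2.png','pics/sf2.png',240,235,370,390,4)"
```

```text
time_s: 27.92
eef_pos: [0.5043, -0.2385, 0.0769]
eef_rot: [-0.002, 0.719, 0.695, -0.0]
wrist_force: [-0.1, 0.2, 0.0]
opening: 0.704
t 27.92 tcp [ 0.5043 -0.2385  0.0769] yaw 88.1 tilt 0.2 F [-0.1  0.2  0. ] open 0.704
lin cm [0.04 0.16 4.94] rot deg [-0.2 -0.1  0.1]
```

View pics/sf2.png

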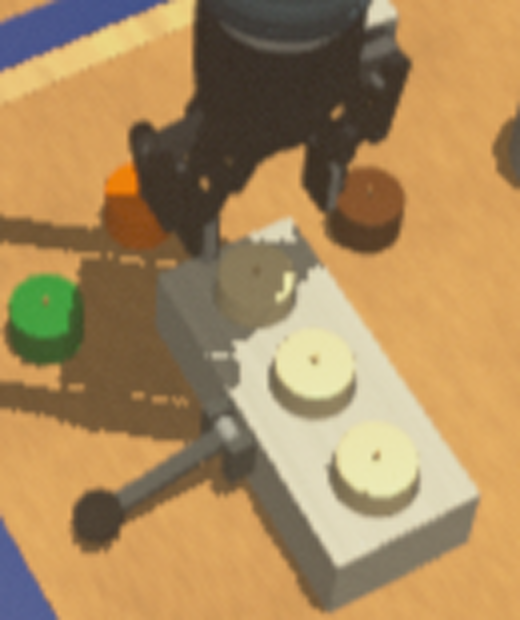

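Fingers straddle refill 1 along x. Descend and close.

```bash
python3 -m handwheel '[{"grip":6,"linear":[0,0.1,2],"rotation":[0,0,0]},{"grip":6,"linear":[0,0.1,4],"rotation":[0,0,0]},{"grip":6,"linear":[0,0.1,4.9],"rotation":[0,0,0]},{"grip":6,"linear":[0,0.1,4.9],"rotation":[0,0,0]},{"grip":6,"linear":[0,0.1,4.9],"rotation":[0,0,0]},{"grip":3,"linear":[0,0.1,4.9],"rotation":[0,0,0]},{"grip":3,"linear":[0,0.1,4.9],"rotation":[0,0,0]},{"grip":3,"linear":[0,0.1,4.9],"rotation":[0,0,0]},{"grip":3,"linear":[0,0.1,4.9],"rotation":[0,0,0]},{"grip":3,"linear":[0,0.1,4.9],"rotation":[0,0,0]}]'; python3 -c "
from h import *
st()"
```

```text
time_s: 28.8
eef_pos: [0.5067, -0.2396, 0.0309]
eef_rot: [-0.0, 0.719, 0.695, -0.001]
wrist_force: [-5.6, -0.5, 7.4]
opening: 0.432
t 28.8 tcp [ 0.5067 -0.2396  0.0309] yaw 88.1 tilt 0.1 F [-5.6 -0.5  7.4] open 0.432
```

```bash
python3 -m handwheel '[{"grip":3,"linear":[0,0,-0.5],"rotation":[0,0,0]},{"grip":3,"linear":[0,0,-1.5],"rotation":[0,0,0]},{"grip":3,"linear":[0,0,-3],"rotation":[0,0,0]},{"grip":3,"linear":[0,0,-4.5],"rotation":[0,0,0]},{"grip":3,"linear":[0,0,-6],"rotation":[0,0,0]},{"grip":3,"linear":[0,0,-7],"rotation":[0,0,0]},{"grip":3,"linear":[0,0,-7],"rotation":[0,0,0]}]'; python3 -c "
from h import *
st()
snap('side','f3')
crop('pics/side_f3.png','pics/sf3.png',240,235,370,390,4)
go([.516,.2188,.09],96.7)"
```

```text
time_s: 29.38
eef_pos: [0.5096, -0.2402, 0.1032]
eef_rot: [0.003, 0.719, 0.695, 0.001]
wrist_force: [0.4, -0.5, -0.2]
opening: 0.43
t 29.38 tcp [ 0.5096 -0.2402  0.1032] yaw 88.1 tilt 0.37 F [ 0.4 -0.5 -0.2] open 0.43
lin cm [45.85 -0.82  1.04] rot deg [ 0.2  0.1 -8.6]
```

View pics/sf3.png

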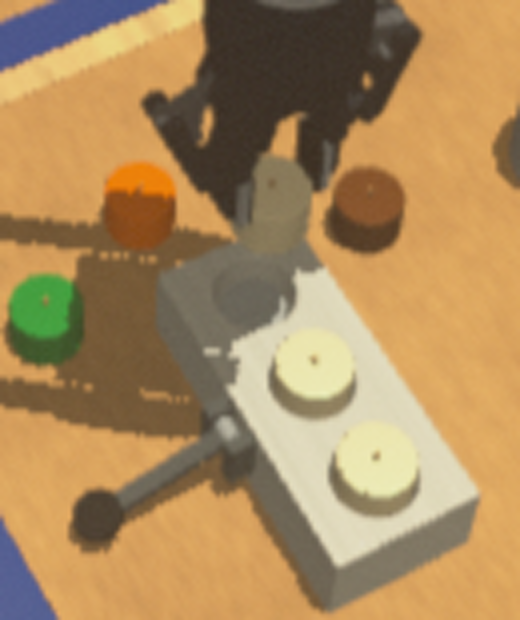

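```bash
python3 -m handwheel '[{"grip":3,"linear":[2,0,0],"rotation":[0,0,-1]},{"grip":3,"linear":[6,0,0],"rotation":[0,0,-2]},{"grip":3,"linear":[10,0,0],"rotation":[0,0,-3]},{"grip":3,"linear":[14,-0.2,0],"rotation":[0,0,-4]},{"grip":3,"linear":[18,-0.3,0],"rotation":[0,0,-5]},{"grip":3,"linear":[22,-0.4,0],"rotation":[0,0,-6]},{"grip":3,"linear":[26,-0.5,0],"rotation":[0,0,-7]},{"grip":3,"linear":[30,-0.6,0],"rotation":[0,0,-8]},{"grip":3,"linear":[34,-0.7,0],"rotation":[0,0,-8.6]},{"grip":3,"linear":[38,-0.8,0],"rotation":[0,0,-8.6]},{"grip":3,"linear":[42,-0.8,0],"rotation":[0,0,-8.6]},{"grip":3,"linear":[45.8,-0.8,0],"rotation":[0,0,-8.6]}]'; python3 -m handwheel '[{"grip":3,"linear":[0,0,2],"rotation":[0,0,0]},{"grip":3,"linear":[0,0,3],"rotation":[0,0,0]},{"grip":3,"linear":[0,0,3],"rotation":[0,0,0]},{"grip":3,"linear":[0,0,3],"rotation":[0,0,0]}]'; python3 -c "
from h import *
st()
snap('side','f4');snap('top','f4')
crop('pics/side_f4.png','pics/sf4.png',140,80,280,220,5)
go([.516,.2188,.0],96.7)"
```

```text
time_s: 30.43
eef_pos: [0.5139, 0.2213, 0.0986]
eef_rot: [-0.0, 0.665, 0.747, -0.0]
wrist_force: [1.5, -0.2, 0.1]
opening: 0.428
time_s: 30.77
eef_pos: [0.5136, 0.218, 0.068]
eef_rot: [-0.001, 0.665, 0.747, -0.002]
wrist_force: [-0.2, -0.2, -0.2]
opening: 0.432
t 30.77 tcp [0.5136 0.218  0.068 ] yaw 96.6 tilt 0.21 F [-0.2 -0.2 -0.2] open 0.432
lin cm [0.08 0.09 6.96] rot deg [-0.   0.  -0.2]
```

View pics/sf4.png

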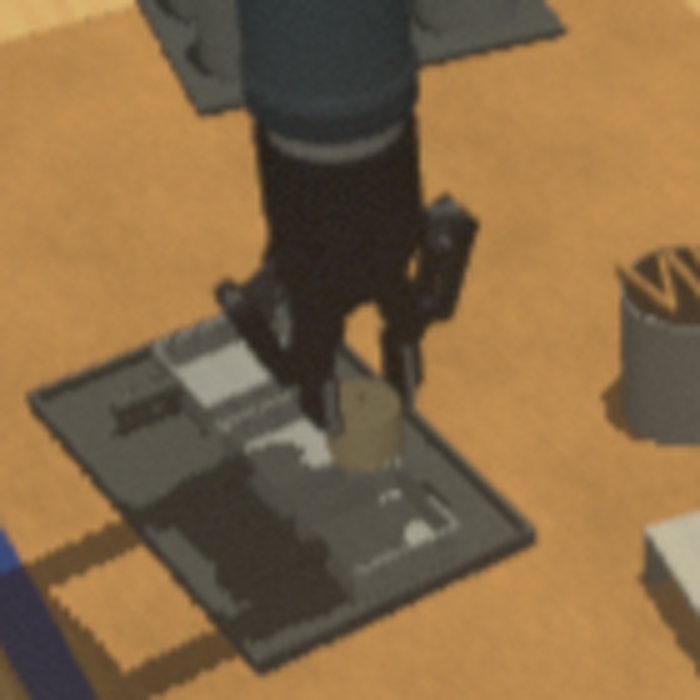

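```bash
python3 -m handwheel '[{"grip":3,"linear":[0.1,0.2,2],"rotation":[0,0,0]},{"grip":3,"linear":[0.1,0.2,4],"rotation":[0,0,0]},{"grip":3,"linear":[0.1,0.2,5.5],"rotation":[0,0,0]},{"grip":3,"linear":[0.1,0.2,6.2],"rotation":[0,0,0]},{"grip":3,"linear":[0.1,0.2,6.4],"rotation":[0,0,0]},{"grip":3,"linear":[0.1,0.2,6.4],"rotation":[0,0,0]},{"grip":3,"linear":[0.1,0.2,6.4],"rotation":[0,0,0]},{"grip":3,"linear":[0.1,0.2,6.4],"rotation":[0,0,0]}]'; python3 -c "
from h import *
st()
snap('side','f5')
crop('pics/side_f5.png','pics/sf5.png',180,130,260,210,8)"
```

```text
time_s: 31.53
eef_pos: [0.5179, 0.2204, 0.0068]
eef_rot: [0.001, 0.665, 0.747, 0.001]
wrist_force: [0.3, -0.2, 0.9]
opening: 0.429
t 31.53 tcp [0.5179 0.2204 0.0068] yaw 96.6 tilt 0.13 F [ 0.3 -0.2  0.9] open 0.429
```

View pics/sf5.png

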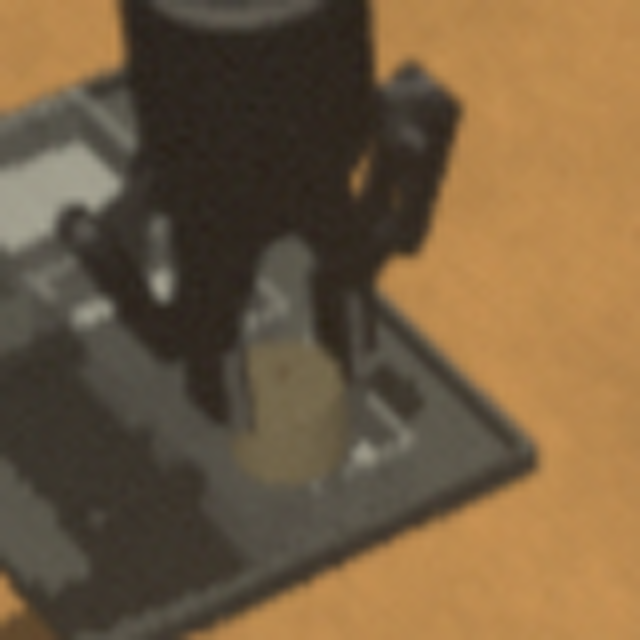

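```bash
python3 -m handwheel '[{"grip":3,"linear":[0,0,0.2],"rotation":[0,0,0]},{"grip":3,"linear":[0,0,0.3],"rotation":[0,0,0]},{"grip":3,"linear":[0,0,0.3],"rotation":[0,0,0]}]'; python3 -m handwheel '[{"grip":3,"linear":[0,0,0.15],"rotation":[0,0,0]},{"grip":3,"linear":[0,0,0.15],"rotation":[0,0,0]},{"grip":3,"linear":[0,0,0.15],"rotation":[0,0,0]}]'
```

```text
time_s: 31.83
eef_pos: [0.5167, 0.2204, 0.0024]
eef_rot: [-0.0, 0.665, 0.747, -0.0]
wrist_force: [-0.9, -0.1, -0.5]
opening: 0.431
time_s: 32.08
eef_pos: [0.5166, 0.2203, 0.0008]
eef_rot: [-0.0, 0.665, 0.747, -0.0]
wrist_force: [0.3, -0.7, -0.5]
opening: 0.43
```

```bash
python3 -m handwheel '[{"grip":3,"linear":[0,0,0.15],"rotation":[0,0,0]},{"grip":3,"linear":[0,0,0.15],"rotation":[0,0,0]},{"grip":3,"linear":[0,0,0.15],"rotation":[0,0,0]}]'
```

```text
time_s: 32.33
eef_pos: [0.5169, 0.2204, 0.0004]
eef_rot: [0.0, 0.665, 0.747, -0.0]
wrist_force: [-2.8, -1.4, 9.0]
opening: 0.428
```

Contact (9 N up) at reported z about 0.0005. Release and rise.

```bash
python3 -m handwheel '[{"grip":3,"linear":[0,0,-0.1],"rotation":[0,0,0]},{"grip":5,"linear":[0,0,-0.1],"rotation":[0,0,0]},{"grip":5,"linear":[0,0,-0.1],"rotation":[0,0,0]},{"grip":6,"linear":[0,0,-0.1],"rotation":[0,0,0]},{"grip":6,"linear":[0,0,-0.1],"rotation":[0,0,0]},{"grip":6,"linear":[0,0,-2],"rotation":[0,0,0]},{"grip":6,"linear":[0,0,-5],"rotation":[0,0,0]},{"grip":6,"linear":[0,0,-8],"rotation":[0,0,0]},{"grip":6,"linear":[0,0,-9],"rotation":[0,0,0]},{"grip":6,"linear":[-4,0,-9],"rotation":[0,0,1]},{"grip":6,"linear":[-8,0,-9],"rotation":[0,0,2]},{"grip":6,"linear":[-12,0,-9],"rotation":[0,0,3]}]'; python3 -c "
from h import *
st()
snap('side','f6');snap('top','f6')
crop('pics/side_f6.png','pics/sf6.png',140,120,260,220,6)
go([.5037,-.296,.078],88)"
```

```text
time_s: 33.33
eef_pos: [0.5305, 0.1005, 0.0895]
eef_rot: [0.0, 0.684, 0.73, 0.0]
wrist_force: [0.7, 0.3, 0.0]
opening: 0.703
t 33.33 tcp [0.5305 0.1005 0.0895] yaw 93.7 tilt 0.04 F [0.7 0.3 0. ] open 0.703
lin cm [-38.99  -5.05   1.2 ] rot deg [0.  0.1 5.3]
```

View pics/sf6.png

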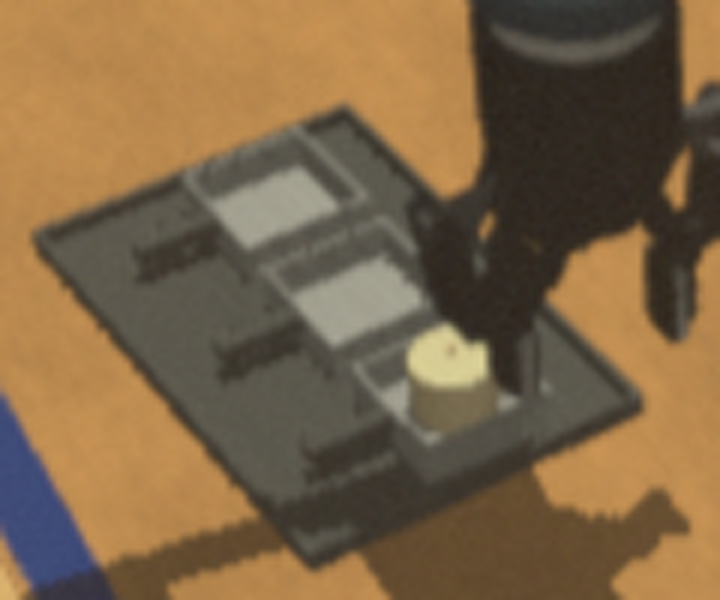

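Refill 1 stands in the near tin. Now refill 2.

```bash
python3 -m handwheel '[{"grip":6,"linear":[-39,-5,0],"rotation":[0,0,5.3]},{"grip":6,"linear":[-39,-5,0],"rotation":[0,0,5.3]},{"grip":6,"linear":[-39,-5,0],"rotation":[0,0,5.3]},{"grip":6,"linear":[-39,-5,0],"rotation":[0,0,5.3]},{"grip":6,"linear":[-39,-5,0],"rotation":[0,0,5.3]},{"grip":6,"linear":[-39,-5,0],"rotation":[0,0,5.3]},{"grip":6,"linear":[-39,-5,0],"rotation":[0,0,5.3]},{"grip":6,"linear":[-39,-5,0],"rotation":[0,0,5.3]},{"grip":6,"linear":[-39,-5,0],"rotation":[0,0,5.3]},{"grip":6,"linear":[-39,-5,0],"rotation":[0,0,5.3]},{"grip":6,"linear":[-39,-5,0],"rotation":[0,0,5.3]},{"grip":6,"linear":[-39,-5,0.5],"rotation":[0,0,5.3]}]'; python3 -m handwheel '[{"grip":6,"linear":[0,0,0],"rotation":[0,0,0]},{"grip":6,"linear":[0,0,0],"rotation":[0,0,0]}]'; python3 -c "
from h import *
st()
go([.5037,-.296,.0275],88)"
```

```text
time_s: 34.43
eef_pos: [0.5059, -0.292, 0.0845]
eef_rot: [0.0, 0.718, 0.696, 0.0]
wrist_force: [0.1, 0.0, 0.8]
opening: 0.701
time_s: 34.6
eef_pos: [0.5054, -0.2891, 0.0834]
eef_rot: [-0.001, 0.717, 0.697, 0.0]
wrist_force: [-0.5, 0.3, 0.2]
opening: 0.702
t 34.6 tcp [ 0.5054 -0.2891  0.0834] yaw 88.4 tilt 0.13 F [-0.5  0.3  0.2] open 0.702
lin cm [-0.71 -0.14  5.59] rot deg [-0.1 -0.1  0.4]
```

```bash
python3 -m handwheel '[{"grip":6,"linear":[-0.7,-0.2,1],"rotation":[0,0,0.4]},{"grip":6,"linear":[-0.7,-0.2,3],"rotation":[0,0,0.4]},{"grip":6,"linear":[-0.7,-0.2,5],"rotation":[0,0,0.4]},{"grip":6,"linear":[-0.7,-0.2,5.6],"rotation":[0,0,0.4]},{"grip":6,"linear":[-0.7,-0.2,5.6],"rotation":[0,0,0.4]},{"grip":6,"linear":[-0.7,-0.2,5.6],"rotation":[0,0,0.4]},{"grip":3,"linear":[-0.7,-0.2,5.6],"rotation":[0,0,0.4]},{"grip":3,"linear":[-0.7,-0.2,5.6],"rotation":[0,0,0.4]},{"grip":3,"linear":[-0.7,-0.2,5.6],"rotation":[0,0,0.4]},{"grip":3,"linear":[-0.7,-0.2,5.6],"rotation":[0,0,0.4]},{"grip":3,"linear":[-0.7,-0.2,5.6],"rotation":[0,0,0.4]}]'; python3 -c "
from h import *
st()"
```

```text
time_s: 35.52
eef_pos: [0.5043, -0.2989, 0.0301]
eef_rot: [0.001, 0.72, 0.694, 0.0]
wrist_force: [0.2, 0.7, 5.9]
opening: 0.433
t 35.52 tcp [ 0.5043 -0.2989  0.0301] yaw 88.0 tilt 0.14 F [0.2 0.7 5.9] open 0.433
```

```bash
python3 -m handwheel '[{"grip":3,"linear":[0,0,-0.5],"rotation":[0,0,0]},{"grip":3,"linear":[0,0,-1.5],"rotation":[0,0,0]},{"grip":3,"linear":[0,0,-3],"rotation":[0,0,0]},{"grip":3,"linear":[0,0,-4.5],"rotation":[0,0,0]},{"grip":3,"linear":[0,0,-6],"rotation":[0,0,0]},{"grip":3,"linear":[0,0,-7],"rotation":[0,0,0]},{"grip":3,"linear":[0,0,-7],"rotation":[0,0,0]}]'; python3 -c "
from h import *
st()
snap('side','g3')
crop('pics/side_g3.png','pics/sg3.png',240,235,370,390,4)
go([.5044,.2966,.1],96.7)"
```

```text
time_s: 36.1
eef_pos: [0.505, -0.2996, 0.1018]
eef_rot: [0.003, 0.72, 0.694, 0.0]
wrist_force: [0.7, 0.2, 0.1]
opening: 0.428
t 36.1 tcp [ 0.505  -0.2996  0.1018] yaw 88.0 tilt 0.31 F [0.7 0.2 0.1] open 0.428
lin cm [59.53 -2.12 -0.12] rot deg [ 0.1  0.1 -8.7]
```

View pics/sg3.png

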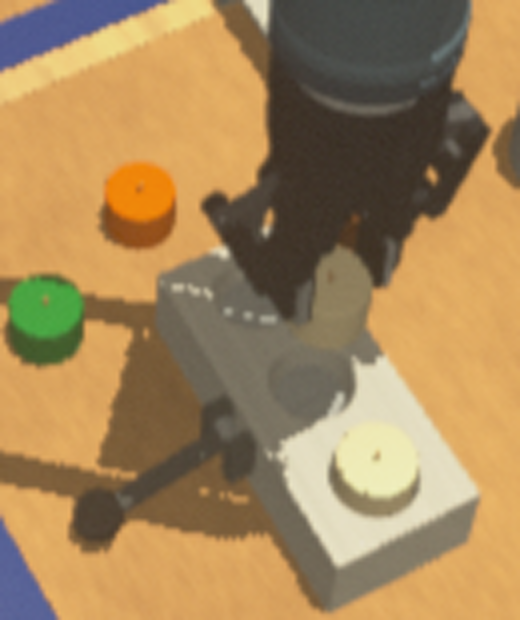

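```bash
python3 -m handwheel '[{"grip":3,"linear":[2,0,0],"rotation":[0,0,-1]},{"grip":3,"linear":[6,0,0],"rotation":[0,0,-2]},{"grip":3,"linear":[10,-0.3,0],"rotation":[0,0,-3]},{"grip":3,"linear":[14,-0.5,0],"rotation":[0,0,-4]},{"grip":3,"linear":[18,-0.6,0],"rotation":[0,0,-5]},{"grip":3,"linear":[22,-0.7,0],"rotation":[0,0,-6]},{"grip":3,"linear":[26,-0.9,0],"rotation":[0,0,-7]},{"grip":3,"linear":[30,-1,0],"rotation":[0,0,-8]},{"grip":3,"linear":[34,-1.2,0],"rotation":[0,0,-8.7]},{"grip":3,"linear":[38,-1.3,0],"rotation":[0,0,-8.7]},{"grip":3,"linear":[42,-1.5,0],"rotation":[0,0,-8.7]},{"grip":3,"linear":[46,-1.6,0],"rotation":[0,0,-8.7]}]'; python3 -c "
from h import *
st()
go([.5044,.2966,.1],96.7)"
```

```text
time_s: 37.15
eef_pos: [0.5026, 0.1639, 0.0975]
eef_rot: [-0.0, 0.665, 0.747, -0.001]
wrist_force: [1.8, 1.3, -0.3]
opening: 0.431
t 37.15 tcp [0.5026 0.1639 0.0975] yaw 96.7 tilt 0.09 F [ 1.8  1.3 -0.3] open 0.431
lin cm [13.16  1.71 -0.25] rot deg [-0.1  0.  -0. ]
```

```bash
python3 -m handwheel '[{"grip":3,"linear":[4,0.6,0],"rotation":[0,0,0]},{"grip":3,"linear":[8,1.1,0],"rotation":[0,0,0]},{"grip":3,"linear":[12,1.5,0],"rotation":[0,0,0]},{"grip":3,"linear":[13.2,1.7,0],"rotation":[0,0,0]},{"grip":3,"linear":[13.2,1.7,2],"rotation":[0,0,0]},{"grip":3,"linear":[13.2,1.7,3],"rotation":[0,0,0]},{"grip":3,"linear":[13.2,1.7,3],"rotation":[0,0,0]},{"grip":3,"linear":[13.2,1.7,3],"rotation":[0,0,0]}]'; python3 -c "
from h import *
st()
snap('side','g4')
crop('pics/side_g4.png','pics/sg4.png',140,80,280,220,5)
go([.5044,.2966,.0005],96.7)"
```

```text
time_s: 37.82
eef_pos: [0.5043, 0.2939, 0.067]
eef_rot: [-0.001, 0.665, 0.747, -0.002]
wrist_force: [0.6, -0.3, -0.5]
opening: 0.432
t 37.82 tcp [0.5043 0.2939 0.067 ] yaw 96.6 tilt 0.21 F [ 0.6 -0.3 -0.5] open 0.432
lin cm [ 0.26 -0.04  6.75] rot deg [-0.1  0.  -0.1]
```

View pics/sg4.png

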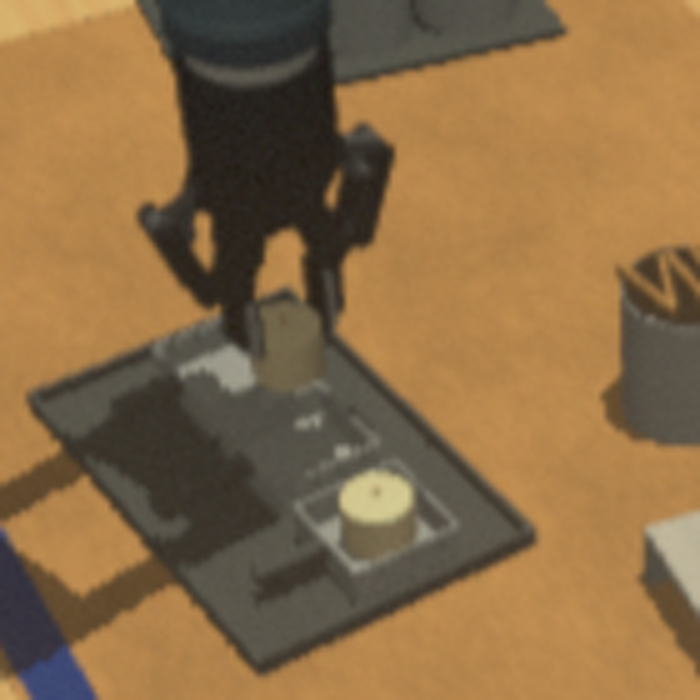

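```bash
python3 -m handwheel '[{"grip":3,"linear":[0.3,0,2],"rotation":[0,0,0]},{"grip":3,"linear":[0.3,0,4],"rotation":[0,0,0]},{"grip":3,"linear":[0.3,0,5.5],"rotation":[0,0,0]},{"grip":3,"linear":[0.3,0,6.2],"rotation":[0,0,0]},{"grip":3,"linear":[0.3,0,6.5],"rotation":[0,0,0]},{"grip":3,"linear":[0.3,0,6.5],"rotation":[0,0,0]},{"grip":3,"linear":[0.3,0,6.5],"rotation":[0,0,0]},{"grip":3,"linear":[0.3,0,6.5],"rotation":[0,0,0]},{"grip":3,"linear":[0.3,0,6.5],"rotation":[0,0,0]}]'; python3 -m handwheel '[{"grip":3,"linear":[0,0,0.1],"rotation":[0,0,0]},{"grip":3,"linear":[0,0,0.1],"rotation":[0,0,0]},{"grip":3,"linear":[0,0,0.1],"rotation":[0,0,0]}]'
```

```text
time_s: 38.62
eef_pos: [0.506, 0.2984, 0.0046]
eef_rot: [0.0, 0.665, 0.747, 0.001]
wrist_force: [-0.7, 0.7, -0.9]
opening: 0.433
time_s: 38.87
eef_pos: [0.5052, 0.2982, 0.0026]
eef_rot: [0.0, 0.665, 0.747, 0.0]
wrist_force: [-0.2, 0.3, -1.3]
opening: 0.428
```

```bash
python3 -m handwheel '[{"grip":3,"linear":[0,0,0.2],"rotation":[0,0,0]},{"grip":3,"linear":[0,0,0.2],"rotation":[0,0,0]},{"grip":3,"linear":[0,0,0.2],"rotation":[0,0,0]}]'
```

```text
time_s: 39.12
eef_pos: [0.5049, 0.2981, 0.0002]
eef_rot: [-0.0, 0.665, 0.747, -0.0]
wrist_force: [0.9, 0.4, -0.6]
opening: 0.43
```

```bash
python3 -m handwheel '[{"grip":3,"linear":[0,0,0.1],"rotation":[0,0,0]},{"grip":3,"linear":[0,0,0.1],"rotation":[0,0,0]}]'
```

```text
time_s: 39.28
eef_pos: [0.5052, 0.2982, -0.0004]
eef_rot: [0.0, 0.665, 0.747, 0.0]
wrist_force: [-0.8, -0.2, 2.4]
opening: 0.433
```

Just in contact. Release.

```bash
python3 -m handwheel '[{"grip":4,"linear":[0,0,0],"rotation":[0,0,0]},{"grip":5,"linear":[0,0,0],"rotation":[0,0,0]},{"grip":5,"linear":[0,0,-0.1],"rotation":[0,0,0]},{"grip":6,"linear":[0,0,-0.1],"rotation":[0,0,0]},{"grip":6,"linear":[0,0,-0.1],"rotation":[0,0,0]},{"grip":6,"linear":[0,0,-2],"rotation":[0,0,0]},{"grip":6,"linear":[0,0,-5],"rotation":[0,0,0]},{"grip":6,"linear":[0,0,-8],"rotation":[0,0,0]},{"grip":6,"linear":[0,0,-9],"rotation":[0,0,0]},{"grip":6,"linear":[-4,0,-9],"rotation":[0,0,1]},{"grip":6,"linear":[-8,0,-9],"rotation":[0,0,2]},{"grip":6,"linear":[-12,0,-9],"rotation":[0,0,3]}]'; python3 -m handwheel '[{"grip":6,"linear":[-12,0,0],"rotation":[0,0,2]},{"grip":6,"linear":[-12,0,0],"rotation":[0,0,2]},{"grip":6,"linear":[-12,0,0],"rotation":[0,0,2]}]'; python3 -c "
from h import *
st()
snap('side','g6');snap('top','g6')
crop('pics/side_g6.png','pics/sg6.png',140,120,260,220,6)
go([.501,-.354,.084],88)"
```

```text
time_s: 40.28
eef_pos: [0.5188, 0.1782, 0.0895]
eef_rot: [0.0, 0.684, 0.73, 0.0]
wrist_force: [1.1, 0.2, 0.2]
opening: 0.704
time_s: 40.53
eef_pos: [0.5263, 0.0569, 0.0892]
eef_rot: [0.0, 0.697, 0.717, -0.0]
wrist_force: [0.6, -0.1, -0.5]
opening: 0.702
t 40.53 tcp [0.5263 0.0569 0.0892] yaw 91.6 tilt 0.02 F [ 0.6 -0.1 -0.5] open 0.702
lin cm [-40.75  -3.56   0.6 ] rot deg [0.  0.1 3.3]
```

View pics/sg6.png

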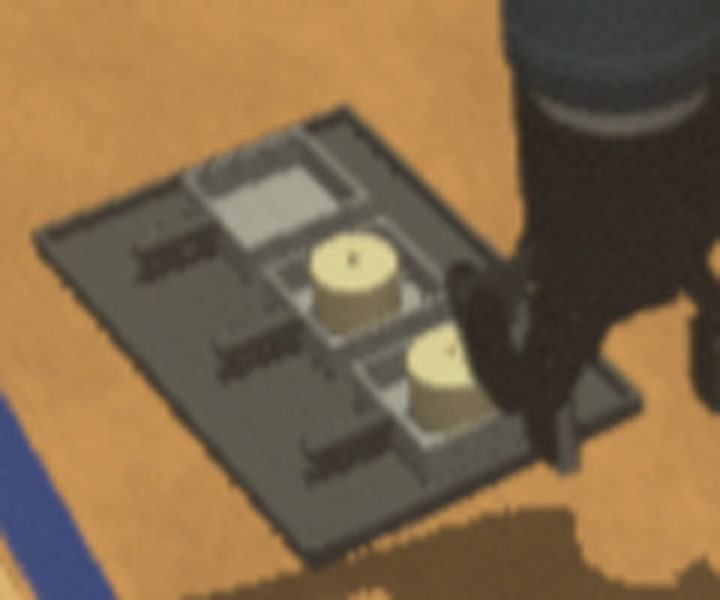

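Two refills in place. Third one.

```bash
python3 -m handwheel '[{"grip":6,"linear":[-40.7,-3.6,0.5],"rotation":[0,0,3.4]},{"grip":6,"linear":[-40.7,-3.6,0.5],"rotation":[0,0,3.4]},{"grip":6,"linear":[-40.7,-3.6,0.5],"rotation":[0,0,3.4]},{"grip":6,"linear":[-40.7,-3.6,0.5],"rotation":[0,0,3.4]},{"grip":6,"linear":[-40.7,-3.6,0.5],"rotation":[0,0,3.4]},{"grip":6,"linear":[-40.7,-3.6,0.5],"rotation":[0,0,3.4]},{"grip":6,"linear":[-40.7,-3.6,0.5],"rotation":[0,0,3.4]},{"grip":6,"linear":[-40.7,-3.6,0.5],"rotation":[0,0,3.4]},{"grip":6,"linear":[-40.7,-3.6,0.5],"rotation":[0,0,3.4]},{"grip":6,"linear":[-40.7,-3.6,0.5],"rotation":[0,0,3.4]},{"grip":6,"linear":[-40.7,-3.6,0.5],"rotation":[0,0,3.4]},{"grip":6,"linear":[-40.7,-3.6,0.5],"rotation":[0,0,3.4]}]'; python3 -m handwheel '[{"grip":6,"linear":[0,0,0],"rotation":[0,0,0]},{"grip":6,"linear":[0,0,0],"rotation":[0,0,0]},{"grip":6,"linear":[0,0,0],"rotation":[0,0,0]}]'; python3 -c "
from h import *
st()
go([.501,-.354,.0275],88)"
```

```text
time_s: 41.63
eef_pos: [0.5021, -0.3498, 0.0838]
eef_rot: [-0.0, 0.719, 0.695, 0.0]
wrist_force: [-0.7, 0.5, -0.9]
opening: 0.703
time_s: 41.88
eef_pos: [0.5028, -0.3468, 0.0842]
eef_rot: [-0.0, 0.717, 0.697, 0.0]
wrist_force: [0.4, 0.5, 0.3]
opening: 0.703
t 41.88 tcp [ 0.5028 -0.3468  0.0842] yaw 88.4 tilt 0.04 F [0.4 0.5 0.3] open 0.703
lin cm [-0.73 -0.16  5.67] rot deg [-0.  -0.   0.4]
```

```bash
python3 -m handwheel '[{"grip":6,"linear":[-0.5,-0.2,1],"rotation":[0,0,0.4]},{"grip":6,"linear":[-0.5,-0.2,3],"rotation":[0,0,0.4]},{"grip":6,"linear":[-0.5,-0.2,5],"rotation":[0,0,0.4]},{"grip":6,"linear":[-0.5,-0.2,5.7],"rotation":[0,0,0.4]},{"grip":6,"linear":[-0.5,-0.2,5.7],"rotation":[0,0,0.4]},{"grip":6,"linear":[-0.5,-0.2,5.7],"rotation":[0,0,0.4]},{"grip":3,"linear":[-0.5,-0.2,5.7],"rotation":[0,0,0.4]},{"grip":3,"linear":[-0.5,-0.2,5.7],"rotation":[0,0,0.4]},{"grip":3,"linear":[-0.5,-0.2,5.7],"rotation":[0,0,0.4]},{"grip":3,"linear":[-0.5,-0.2,5.7],"rotation":[0,0,0.4]},{"grip":3,"linear":[-0.5,-0.2,5.7],"rotation":[0,0,0.4]}]'; python3 -c "
from h import *
st()"
```

```text
time_s: 42.8
eef_pos: [0.5011, -0.3544, 0.0292]
eef_rot: [0.001, 0.72, 0.694, -0.0]
wrist_force: [-0.9, 0.9, 7.7]
opening: 0.431
t 42.8 tcp [ 0.5011 -0.3544  0.0292] yaw 87.9 tilt 0.14 F [-0.9  0.9  7.7] open 0.431
```

```bash
python3 -m handwheel '[{"grip":3,"linear":[0,0,-0.5],"rotation":[0,0,0]},{"grip":3,"linear":[0,0,-1.5],"rotation":[0,0,0]},{"grip":3,"linear":[0,0,-3],"rotation":[0,0,0]},{"grip":3,"linear":[0,0,-4.5],"rotation":[0,0,0]},{"grip":3,"linear":[0,0,-6],"rotation":[0,0,0]},{"grip":3,"linear":[0,0,-7],"rotation":[0,0,0]},{"grip":3,"linear":[0,0,-7],"rotation":[0,0,0]}]'; python3 -c "
from h import *
st()
snap('side','k3');snap('top','k3')
crop('pics/side_k3.png','pics/sk3.png',240,235,370,390,4)
go([.4976,.3795,.1],96.7)"
```

```text
time_s: 43.38
eef_pos: [0.5017, -0.3551, 0.1008]
eef_rot: [0.003, 0.72, 0.694, -0.0]
wrist_force: [0.0, -0.2, -0.3]
opening: 0.432
t 43.38 tcp [ 0.5017 -0.3551  0.1008] yaw 87.9 tilt 0.3 F [ 0.  -0.2 -0.3] open 0.432
lin cm [73.26 -3.03 -0.27] rot deg [ 0.   0.  -8.8]
```

View pics/sk3.png

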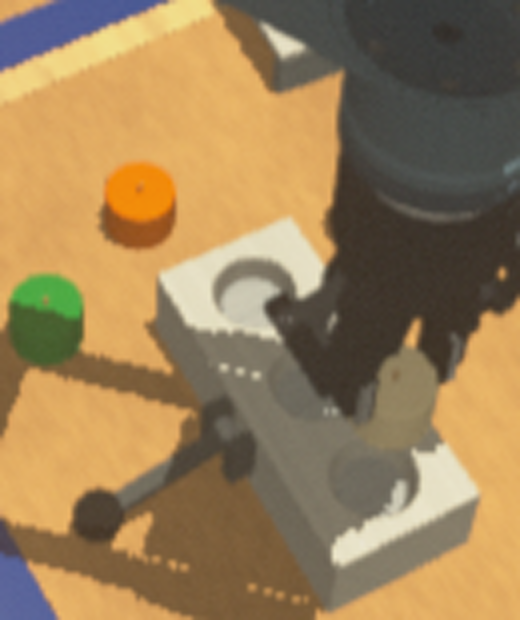

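View pics/top_k3.png

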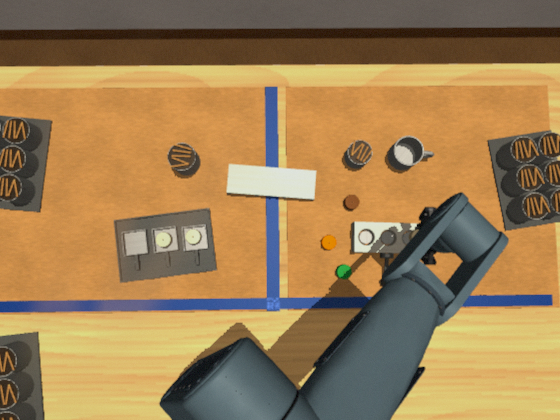

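```bash
python3 -m handwheel '[{"grip":3,"linear":[2,0,0],"rotation":[0,0,-1]},{"grip":3,"linear":[6,0,0],"rotation":[0,0,-2]},{"grip":3,"linear":[10,-0.4,0],"rotation":[0,0,-3]},{"grip":3,"linear":[14,-0.6,0],"rotation":[0,0,-4]},{"grip":3,"linear":[18,-0.7,0],"rotation":[0,0,-5]},{"grip":3,"linear":[22,-0.9,0],"rotation":[0,0,-6]},{"grip":3,"linear":[26,-1.1,0],"rotation":[0,0,-7]},{"grip":3,"linear":[30,-1.2,0],"rotation":[0,0,-8]},{"grip":3,"linear":[34,-1.4,0],"rotation":[0,0,-8.7]},{"grip":3,"linear":[38,-1.6,0],"rotation":[0,0,-8.7]},{"grip":3,"linear":[42,-1.7,0],"rotation":[0,0,-8.7]},{"grip":3,"linear":[46,-1.9,0],"rotation":[0,0,-8.7]}]'; python3 -c "
from h import *
st()
go([.4976,.3795,.1],96.7)"
```

```text
time_s: 44.48
eef_pos: [0.4973, 0.1087, 0.0964]
eef_rot: [-0.001, 0.666, 0.746, -0.001]
wrist_force: [1.4, -0.0, -0.4]
opening: 0.437
t 44.48 tcp [0.4973 0.1087 0.0964] yaw 96.5 tilt 0.09 F [ 1.4 -0.  -0.4] open 0.437
lin cm [26.9   3.11 -0.36] rot deg [-0.1 -0.  -0.2]
```

```bash
python3 -m handwheel '[{"grip":3,"linear":[4,0.5,-0.3],"rotation":[0,0,0]},{"grip":3,"linear":[8,1,-0.3],"rotation":[0,0,0]},{"grip":3,"linear":[12,1.4,-0.3],"rotation":[0,0,0]},{"grip":3,"linear":[16,1.9,-0.3],"rotation":[0,0,0]},{"grip":3,"linear":[20,2.4,-0.3],"rotation":[0,0,0]},{"grip":3,"linear":[24,2.8,-0.3],"rotation":[0,0,0]},{"grip":3,"linear":[26.9,3.1,-0.3],"rotation":[0,0,0]},{"grip":3,"linear":[26.9,3.1,1],"rotation":[0,0,0]},{"grip":3,"linear":[26.9,3.1,3],"rotation":[0,0,0]},{"grip":3,"linear":[26.9,3.1,3],"rotation":[0,0,0]},{"grip":3,"linear":[26.9,3.1,3],"rotation":[0,0,0]}]'; python3 -c "
from h import *
st()
snap('side','k4')
crop('pics/side_k4.png','pics/sk4.png',140,80,280,220,5)
go([.4976,.3795,.0005],96.7)"
```

```text
time_s: 45.4
eef_pos: [0.4966, 0.3761, 0.0649]
eef_rot: [-0.001, 0.666, 0.746, -0.003]
wrist_force: [1.2, 0.5, 0.4]
opening: 0.436
t 45.4 tcp [0.4966 0.3761 0.0649] yaw 96.5 tilt 0.32 F [1.2 0.5 0.4] open 0.436
lin cm [0.31 0.02 6.59] rot deg [-0.1  0.1 -0.2]
```

View pics/sk4.png

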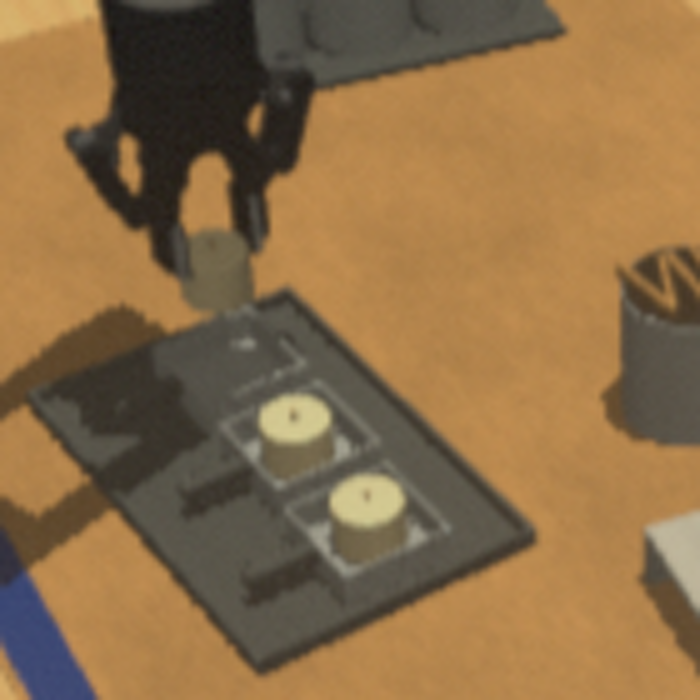

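```bash
python3 -c "
from h import *
crop('pics/side_k4.png','pics/sk4b.png',160,110,205,150,14)
crop('pics/side_g4.png','pics/sg4b.png',175,125,220,165,14)"
```

```text
(no output)
```

View pics/sk4b.png

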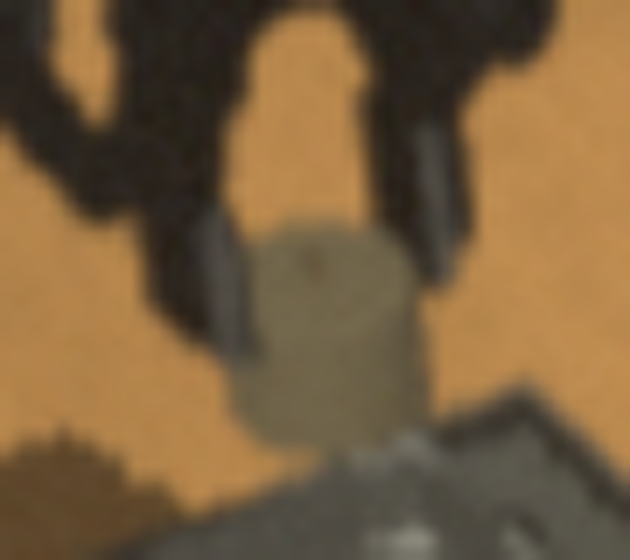

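View pics/sg4b.png

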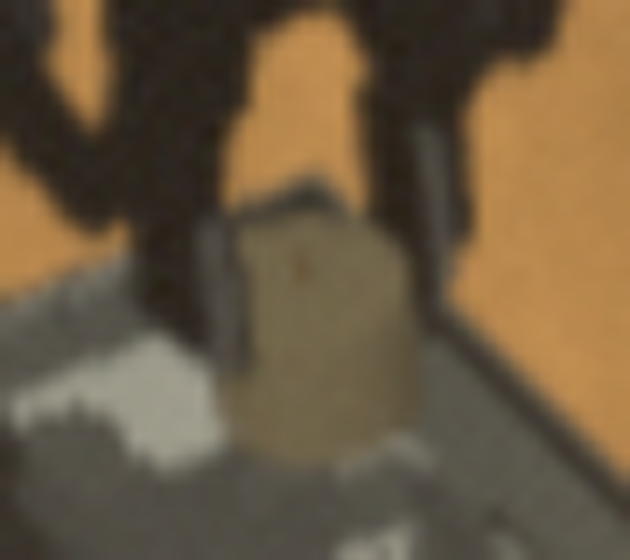

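```bash
python3 -m handwheel '[{"grip":3,"linear":[0.4,0,2],"rotation":[0,0,0]},{"grip":3,"linear":[0.4,0,4],"rotation":[0,0,0]},{"grip":3,"linear":[0.4,0,5.3],"rotation":[0,0,0]},{"grip":3,"linear":[0.4,0,5.8],"rotation":[0,0,0]},{"grip":3,"linear":[0.4,0,5.8],"rotation":[0,0,0]},{"grip":3,"linear":[0.4,0,5.8],"rotation":[0,0,0]},{"grip":3,"linear":[0.4,0,5.8],"rotation":[0,0,0]},{"grip":3,"linear":[0.4,0,5.8],"rotation":[0,0,0]}]'; python3 -m handwheel '[{"grip":3,"linear":[0,0,0.2],"rotation":[0,0,0]},{"grip":3,"linear":[0,0,0.2],"rotation":[0,0,0]},{"grip":3,"linear":[0,0,0.2],"rotation":[0,0,0]}]'
```

```text
time_s: 46.12
eef_pos: [0.4991, 0.3819, 0.0108]
eef_rot: [0.0, 0.666, 0.746, 0.001]
wrist_force: [0.1, 1.1, 0.2]
opening: 0.432
time_s: 46.37
eef_pos: [0.4981, 0.3816, 0.0076]
eef_rot: [0.0, 0.665, 0.746, 0.0]
wrist_force: [-0.2, 0.0, 0.4]
opening: 0.435
```

```bash
python3 -m handwheel '[{"grip":3,"linear":[0,0,0.2],"rotation":[0,0,0]},{"grip":3,"linear":[0,0,0.2],"rotation":[0,0,0]},{"grip":3,"linear":[0,0,0.2],"rotation":[0,0,0]}]'; python3 -c "
from h import *
snap('side','k5')
crop('pics/side_k5.png','pics/sk5.png',155,115,215,175,10)"
```

```text
time_s: 46.62
eef_pos: [0.4979, 0.3814, 0.0052]
eef_rot: [-0.0, 0.666, 0.746, -0.0]
wrist_force: [0.7, 0.9, -0.1]
opening: 0.434
```

View pics/sk5.png

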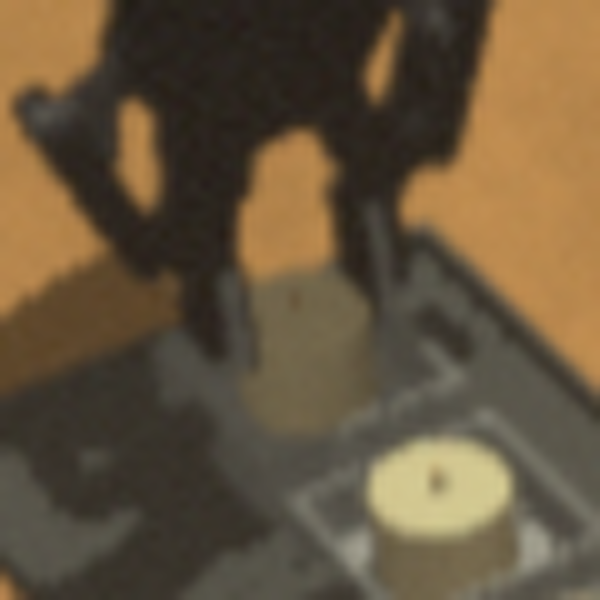

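```bash
python3 -m handwheel '[{"grip":3,"linear":[0,0,0.2],"rotation":[0,0,0]},{"grip":3,"linear":[0,0,0.2],"rotation":[0,0,0]},{"grip":3,"linear":[0,0,0.2],"rotation":[0,0,0]}]'
```

```text
time_s: 46.92
eef_pos: [0.498, 0.3814, 0.0032]
eef_rot: [-0.0, 0.666, 0.746, -0.0]
wrist_force: [0.2, -0.4, 0.7]
opening: 0.431
```

```bash
python3 -m handwheel '[{"grip":3,"linear":[0,0,0.2],"rotation":[0,0,0]},{"grip":3,"linear":[0,0,0.2],"rotation":[0,0,0]},{"grip":3,"linear":[0,0,0.2],"rotation":[0,0,0]}]'
```

```text
time_s: 47.17
eef_pos: [0.498, 0.3814, 0.0013]
eef_rot: [-0.0, 0.666, 0.746, -0.0]
wrist_force: [0.7, 0.7, -1.6]
opening: 0.431
```

```bash
python3 -m handwheel '[{"grip":3,"linear":[0,0,0.15],"rotation":[0,0,0]},{"grip":3,"linear":[0,0,0.15],"rotation":[0,0,0]},{"grip":3,"linear":[0,0,0.15],"rotation":[0,0,0]}]'
```

```text
time_s: 47.42
eef_pos: [0.4981, 0.3815, -0.0002]
eef_rot: [-0.0, 0.666, 0.746, -0.0]
wrist_force: [-0.3, -0.3, -0.8]
opening: 0.432
```

```bash
python3 -m handwheel '[{"grip":3,"linear":[0,0,0.15],"rotation":[0,0,0]},{"grip":3,"linear":[0,0,0.15],"rotation":[0,0,0]},{"grip":3,"linear":[0,0,0.15],"rotation":[0,0,0]}]'
```

```text
time_s: 47.67
eef_pos: [0.4984, 0.3817, -0.0013]
eef_rot: [0.0, 0.666, 0.746, 0.0]
wrist_force: [-0.3, 1.1, 2.2]
opening: 0.435
```

Contact. Release gently and back off.

```bash
python3 -m handwheel '[{"grip":3.8,"linear":[0,0,0],"rotation":[0,0,0]},{"grip":4.4,"linear":[0,0,0],"rotation":[0,0,0]},{"grip":5,"linear":[0,0,-0.1],"rotation":[0,0,0]},{"grip":6,"linear":[0,0,-0.1],"rotation":[0,0,0]},{"grip":6,"linear":[0,0,-0.1],"rotation":[0,0,0]},{"grip":6,"linear":[0,0,-2],"rotation":[0,0,0]},{"grip":6,"linear":[0,0,-5],"rotation":[0,0,0]},{"grip":6,"linear":[0,0,-8],"rotation":[0,0,0]},{"grip":6,"linear":[0,0,-12],"rotation":[0,0,0]},{"grip":6,"linear":[-4,0,-12],"rotation":[0,0,0]},{"grip":6,"linear":[-8,0,-12],"rotation":[0,0,0]},{"grip":6,"linear":[-12,0,-12],"rotation":[0,0,0]}]'; python3 -m handwheel '[{"grip":6,"linear":[-4,0,0],"rotation":[0,0,0]},{"grip":6,"linear":[-8,0,0],"rotation":[0,0,0]},{"grip":6,"linear":[-12,0,0],"rotation":[0,0,0]},{"grip":6,"linear":[-16,0,0],"rotation":[0,0,0]},{"grip":6,"linear":[-20,0,0],"rotation":[0,0,0]},{"grip":6,"linear":[-24,0,0],"rotation":[0,0,0]},{"grip":6,"linear":[-24,0,0],"rotation":[0,0,0]},{"grip":6,"linear":[-24,0,0],"rotation":[0,0,0]}]'; python3 -c "
from h import *
st()
snap('side','k6');snap('top','k6')
crop('pics/side_k6.png','pics/sk6.png',140,120,260,220,6)
crop('pics/top_k6.png','pics/tk6.png',100,190,220,290,6)"
```

```text
time_s: 48.67
eef_pos: [0.5122, 0.2617, 0.1196]
eef_rot: [0.001, 0.665, 0.747, 0.001]
wrist_force: [0.9, -0.4, -0.0]
opening: 0.706
time_s: 49.33
eef_pos: [0.5395, 0.0217, 0.1186]
eef_rot: [0.0, 0.667, 0.745, 0.0]
wrist_force: [-0.9, 0.3, -0.7]
opening: 0.699
t 49.33 tcp [0.5395 0.0217 0.1186] yaw 96.3 tilt 0.02 F [-0.9  0.3 -0.7] open 0.699
```

View pics/sk6.png

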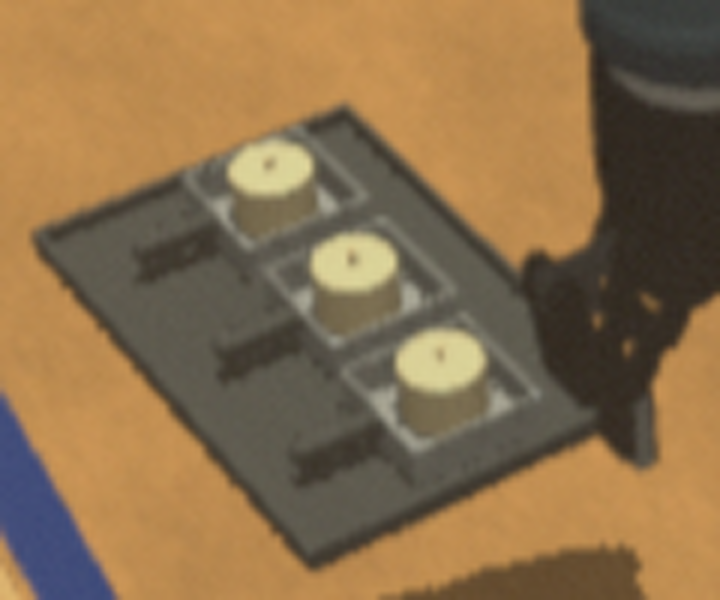

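View pics/tk6.png

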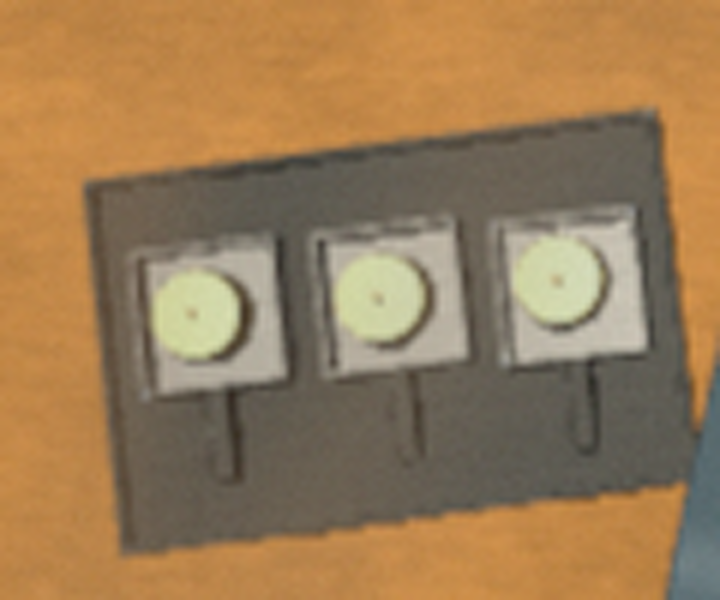

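View pics/top_k6.png

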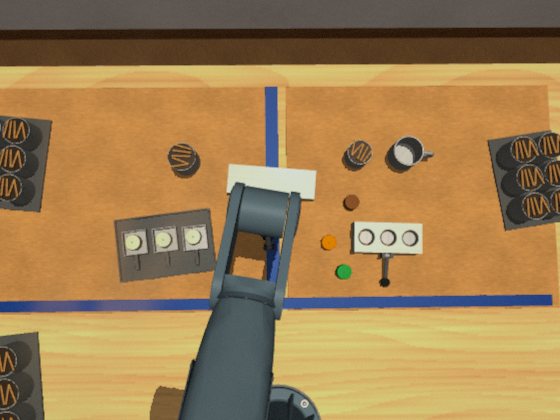

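Run:
```python
from h import *
t=C(100,190,6);s=C(140,120,6)
Rm=np.array([[np.cos(ty),np.sin(ty)],[-np.sin(ty),np.cos(ty)]])
# outer rim corners in the top view (z=.026) and refill wick/top
rims=[[(128,243),(274,232),(292,381),(148,398)],[(308,228),(456,215),(472,362),(326,378)],[(490,216),(636,205),(650,352),(505,368)]]
tops=[((196,314),(270,167)),((380,298),(353,262)),((560,280),(441,360))]
for r,(a,b) in zip(rims,tops):
    q=np.array([onplane('top',*t(*x),.026) for x in r]);c=q.mean(0)
    p,e=tri(t(*a),s(*b))
    print('tin',c[:2].round(4),'tray',(Rm@(c[:2]-TC)).round(4),'sides',[np.linalg.norm(q[i]-q[i-1]).round(3) for i in range(4)],'refill top',p.round(4),round(e,4),'dist',np.linalg.norm(p[:2]-c[:2]).round(4))
im=cv2.imread('pics/side_k6.png')
g=cv2.resize(im[120:220,140:260],None,fx=6,fy=6,interpolation=cv2.INTER_CUBIC)
m=((g[:,:,2]>190)&(g[:,:,1]>180)&(g[:,:,0]<185)&(g[:,:,0]>110)).astype(np.uint8)
for c in cv2.findContours(m,cv2.RETR_EXTERNAL,cv2.CHAIN_APPROX_NONE)[0]:
    if len(c)>100:
        (x,y),ax,an=cv2.fitEllipse(c)
        z=.036;P=onplane('side',*s(x,y),z);
        # expected ellipse of a horizontal 40mm disc
        pts=np.array([proj('side',P+[.02*np.cos(k),.02*np.sin(k),0]) for k in np.linspace(0,6.28,60)],np.float32)
        E=cv2.fitEllipse(((pts-[140,120]+.5)*6-.5).astype(np.float32))
        print('ell',round(x),round(y),np.round(ax,1),round(an,1),'expect',np.round(E[1],1),round(E[2],1))
```

```text
tin [0.4993 0.3776] tray [0.0174 0.0771] sides [np.float64(0.07), np.float64(0.065), np.float64(0.067), np.float64(0.064)] refill top [0.4986 0.3811 0.0366] 0.0005 dist 0.0036
tin [0.5064 0.2977] tray [ 0.0151 -0.0031] sides [np.float64(0.067), np.float64(0.066), np.float64(0.066), np.float64(0.065)] refill top [0.505  0.3001 0.0365] 0.0 dist 0.0027
tin [0.5103 0.2177] tray [ 0.0096 -0.083 ] sides [np.float64(0.068), np.float64(0.065), np.float64(0.066), np.float64(0.065)] refill top [0.5122 0.2206 0.037 ] 0.0 dist 0.0034
ell 440 360 [54.9 83.3] 85.0 expect [61.3 92.2] 85.0
ell 353 262 [51.4 80.2] 86.2 expect [57.2 89.5] 84.3
ell 270 168 [47.7 78.7] 84.2 expect [53.4 86.9] 83.8
```

```bash
python3 -c "
from bench import ctrl
print(ctrl.hand_in())"
```

```text
the job is handed in; nothing more can be done
None
```

All three tins are on the tray inside its rim, and each holds one refill. I handed the job in at about 49 s; it gives no verdict.

**What I did:** I pulled each tin out of the rack by its handle and stood it on the tray. I then pressed the ejector lever to its stop and set the three refills in the tins.

**Last checks, from both cameras:**
- **Tins:** they sit at about (17, 77), (15, -3) and (10, -83) mm (x, y) in the tray frame.
- **Refills:** each is 3–4 mm from its tin's centre, with its top at 36.5–37 mm, where about 36 mm was expected. All three look level.
- **Cans and mug:** they have not visibly moved in the pictures.
- **Arm:** it was clear of everything when I handed in.

**What disagreed or went wrong:**
- **Tool height reading:** the real fingertips are about 28.5 mm higher than the reported TCP. My first close on a handle shut on air above it. I measured the offset by touching the bench and corrected for it from then on.
- **Near tin:** it shifted about 6 mm during the run but stayed well within limits.
- **Third refill:** it seemed to tilt slightly in the grip while being carried. I lowered it to contact before letting go, and it settled flat.

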